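# Post the meal-order tile at the fish fry

### The arm

A 7-joint arm with a two-finger parallel gripper is mounted at the origin on the work surface. World frame = base frame: x ahead of the robot, y to its left, z up, the work surface at z = 0. Lengths are in m, angles in rad, forces in N, time in s.
With the tool pointing down it reaches from about 0.375 to 0.925 m from the base axis. Payload 3.1 kg.
Tool frame: the origin (TCP) lies on the centre line of the jaws, within the pads' length; the fingertips stand robot.tip_extent ahead of it and the grasp point (between the pads) lies 6 mm ahead of it (robot.tip_extent is the distance from the TCP to the fingertips, in m); y points along the fingers, z is the direction in which the jaws open and shut, and the axes are right-handed (so a half turn about y gives the same grasp; the last joint's range is limited). The gripper opens to 85 mm and grips with 20 to 120 N. Pads are 22 mm wide; open, the fingers measure 114 mm over their backs; the gripper's body (76 mm by 85 mm) begins 54 mm behind the grasp point. The pads swing forward as they close: fully open they stand 13 mm farther back than shut.
Start: joints at [1.162, 0.383, 0.044, 1.598, -0.018, 1.161, -0.05], TCP at [0.199, -0.619, 0.256] pointing down, gripper open.
Joint ranges: [-2.61, 2.61], [-0.41, 2.15], [-1.48, 1.57], [0, 2.5], [-1.57, 4.71], [0.05, 1.97], [-2.85, 2.85]. Speed limits (rad/s): [2.79, 2.79, 3.14, 3.14, 3.14, 3.14, 3.14].

### API

Orientations are given as a unit quaternion [w, x, y, z].
In Python, from station import robot gives the robot as it stands. The module is installed in compiled form; this text tells all that it offers.
- The arm moves only by the tool arm_command, never from a script. Its argument "moves" is a list that holds one entry, the list of rows, each a list of 6 numbers: the shift along the tool's x, y, z each as a share of 25 cm, from -1 to 1, then the turn, a rotation vector about the tool's x, y, z each as a share of 1.5 rad, from -1 to 1. In form: [[[tx, ty, tz, ax, ay, az], ...]]. A call has 1 to 10 rows; each row is the pose to reach, as a shift and turn from the pose measured when the call began, along the tool's axes at that moment; what a row does not reach only later rows make up. A row lasts 1/12 s, in which the tool goes at most 41.7 mm and 7.16 degrees, less where a joint would pass 70% of its speed; a pose out of reach is approached as far as the arm can. A call with a number of a shift or a turn outside -1 to 1 is refused whole. A call with a gripper value outside its range is refused whole. "fingers" is the opening, from -1 (shut) to 1 (fully open), set as the call begins (left out, the last holds). The fingers move at their own pace and stop on an object; "squeeze" is the grip in N (left out, the last holds). Time passes only in rows, so rows that repeat a pose let the fingers close. It gives the time, the measured TCP pose, the force and the opening at its end, in the units of the state.
- robot.get_state(): the state, without advancing time (a new reading comes with each control period).
- robot.get_image(name): name is "scene" or "top" or "wrist"; returns (picture, depth): 384x512x3 uint8, red, green, blue; 384x512 float32, m along the optical axis (not along the pixel's ray), 0 where there is no reading.
- robot.calibration(name): a dict with "fov_y" (degrees; the focal length in pixels is half the picture's height over the tangent of half this angle, whatever the lens; pixels are square), "cx", "cy" (the principal point, pixels), "k1" (the pictures are not rectified: a ray, as slopes to the right and down, at radius r is drawn at 1 + k1 r^2 times it, then the intrinsics apply), "rvec" (rotation vector, rad) and "tvec" (3), from world to camera coordinates, as OpenCV has them. Camera axes: x right, y down, z forward; pixel columns grow to the right and rows downward; lengths in m; the calibration is good to about 2 mm. A picture is of the moment at which its call begins: read the wrist's pose just before it. calibration takes no time and is no camera call; for the wrist camera it gives the pose at the moment of the call.
- robot.finish_job(): hands the job in, once; it reports no verdict.
The state is a dict: "t": time; "joint_positions": joint angles; "qvel": joint speeds; "joint_torque": joint torques, N m; "tool_pos": TCP position; "tcp_rot": TCP orientation; "force": force on the tool from outside, world axes, zero at the start; "wrist_torque": the same for the moment, N m; "width": finger opening in m.
Only numpy, scipy, OpenCV 4.12 (cv2) and the standard library are available. Lean on these libraries where they do the work, as an engineer would, in place of code of your own. Each camera call takes 0.05 s, during which the arm holds its last target.

### The job

Open the shutter of the order box by turning the red knob on its top clockwise as far as it goes; the box stands loose and its knob is stiff, so press down firmly while turning so that the box does not spin or slide away. Then push the wooden order tile along the box's deck and right through the slot, so that it drops inside and lies on the box's floor. Leave the shutter open, the box where it stood, and everything else on the table alone.

Things in the scene. Friction and masses are not known exactly. Their poses are not given: they have to be found in the camera images.
- order_box: Loose order box, 0.9 kg: slides at about 3.5 N, spins at 0.3 N m unless pressed down. Origin on the table under the middle of the deck's inner edge; +x = push direction, z up. Its frame, mm: wooden deck x -185 to 0, y -110 to 110, top z 35, no rails. Green housing x 0 to 165, y -100 to 100, clear top z 90. Inner floor z 10. Yellow front plate, outer face x 14: a gap of 14 after the deck.
- order_tile: Loose wooden tile with a blue band across its top, 90 mm (its x) by 100 mm (its y), 8 mm thick, corners cut by 6 mm, about 60 g. It lies flat on the deck, its x roughly along the push direction but skewed and off to one side. Too wide to grip across: push it by its edges. As it passes the deck's edge it tips, nose down, its tail rising up to 20 mm. Origin: centre of its underside.
- shutter_knob (a joint): Knob angle relative to the box, rad: 0 = shut, grows clockwise seen from above, 1.4 = stop, shutter fully up (it rises 11 mm per rad from just above the deck). Stiff: about 0.42 N m; stays where it is left. Pressing down on it with 8 to 20 N keeps the box from spinning.
- knob_grip (a point): Middle of the knob's red grip bar, 62 mm long (this frame's x), 16 mm wide (its y), 26 mm high; at half its height, on the turning axis: x 100, y 0, z 111 mm of the box (bar z 98 to 124). Under it a round black flange, radius 33 mm, z 90 to 98, turns with it. The frame turns with the knob; shut, its x lies along the box's y.
- slot (a point): Middle of the slot's lower edge at the yellow front plate's outer face: x 14, y 0, z 35 mm of the box, same axes. The slot is 106 mm wide, 13 mm high (z 35 to 48), the plate 4 mm thick; right behind it a red shutter blocks it until the knob is turned. A tile pushed until its tail meets the plate's outer face drops through the gap between deck and plate, flat onto the inner floor.
- deck_end (a point): Middle of the deck's outer end, on its top: x -185, y 0, z 35 mm of the box; same axes as the box.
- tile_stack: Loose steel tray (120 x 130 mm, 66 mm high at one edge) with four spare tiles stacked in it, to be left alone. Origin: centre of its underside.
- tumbler: Loose amber tumbler, 76 mm across, 120 mm high, to be left alone. Origin: centre of its foot.
- foam_cup: Loose white cup, 72 mm across, 85 mm high, to be left alone. Origin: centre of its foot.
- water_bottle: Loose clear bottle with blue label, 62 mm across, 190 mm high, to be left alone. Origin: centre of its foot.
- foil_pan: Loose open aluminium pan, 220 x 160 mm, 45 mm high, to be left alone. Origin: centre of its underside.
- spatula: Loose spatula lying on the table, to be left alone. Origin: on its underside.
- sauce_jar: Loose amber jar with red cap, 64 mm across, 100 mm high, to be left alone. Origin: centre of its foot.
There are look-alikes about, which are no part of the job. Of the things that look like the order_tile, the middle-sized one is meant.

How it is judged:
On the way, in this order (a step that is already met when the one before it is completed fails the run):
1. the knob is turned clockwise to its stop (over 1.2 rad), shutter open (value of joint shutter_knob above 1.2 rad), for 0.2 s.
2. the tile has gone through the slot and dropped to the box's floor (x of order_tile in the frame of order_box between 0.042 and 0.12 m and y of order_tile in the frame of order_box between -0.05 and 0.05 m and z of order_tile in the frame of order_box between 0 and 0.02 m), for 0.2 s.
At the end, for the whole second after the job is handed in: The tile lies at rest wholly inside the box, on its floor (its centre 42 to 120 mm beyond the deck's inner edge and under 20 mm high), the knob is still over 1.2 rad open, the box is within 30 mm of its start at the slot and 50 mm at the deck's outer end (all of step 2 and linear speed of order_tile below 0.02 m/s and value of joint shutter_knob above 1.2 rad and distance of slot from where it was at the start of the episode below 0.03 m and distance of deck_end from where it was at the start of the episode below 0.05 m); the robot touches nothing.
It fails at once if the box spins or is shoved away (slot shifted over 40 mm or deck end over 60 mm) (distance of slot from where it was at the start of the episode above 0.04 m or distance of deck_end from where it was at the start of the episode above 0.06 m).
It fails at once if a bystander is shifted over 40 mm (distance of any of tile_stack, tumbler, foam_cup, water_bottle, foil_pan, spatula, sauce_jar from where it was at the start of the episode above 0.04 m).
It fails at once if a bystander is tipped over (angle between any of tile_stack, tumbler, foam_cup, water_bottle, foil_pan, spatula, sauce_jar's own z axis and vertical above 0.5 rad).
It also fails if it takes over 70 s, if anything falls off the work surface, if the arm or the gripper's body presses on something with over 40 N, if the wrist force passes 120 N, or if a joint passes its speed limit or range.

## Working session

There is one attempt and no reset: what is moved stays moved. The work goes in short steps, Python scripts to look and compute and a tool call to move; the robot and the scene stay as the last step left them, time stands still between calls to the robot, and variables do not carry over. Pictures are saved under pics/ and viewed, and the job is handed in when it is done.

Besides the shell and the picture viewer there is one more tool, called after ">>>" as a command line: name --argument value ..., lists and objects as JSON in quotes. arm_command: Moves the arm, as the interface text tells. Its arguments: {"type":"object","properties":{"moves":{"type":"array","items":{"type":"array","items":{"type":"array","items":{"type":"number","minimum":-1,"maximum":1}}}},"fingers":{"type":"number"},"squeeze":{"type":"number"}},"required":["moves"]}

```bash
mkdir -p pics
cat > h.py <<'E'
import numpy as np,cv2
from station import robot
from scipy.spatial.transform import Rotation as R
def save(name,fn):
    im,d=robot.get_image(name); c=robot.calibration(name)
    np.savez('pics/'+fn+'.npz',im=im,d=d,**{k:np.array(v) for k,v in c.items()})
    cv2.imwrite('pics/'+fn+'.png',cv2.cvtColor(im,cv2.COLOR_RGB2BGR)); return im,d,c
def load(fn): return np.load('pics/'+fn+'.npz')
def ray(z,u,v):
    f=192/np.tan(np.radians(float(z['fov_y']))/2)
    K=np.array([[f,0,float(z['cx'])],[0,f,float(z['cy'])],[0,0,1]])
    # k1 model: xd = x(1+k1 r^2)
    p=cv2.undistortPoints(np.array([[[u,v]]],float),K,np.array([float(z['k1']),0,0,0]))[0,0]
    Rm=cv2.Rodrigues(z['rvec'].astype(float))[0]
    C=-Rm.T@z['tvec'].ravel()
    return C,Rm.T@np.array([p[0],p[1],1.])
def atz(z,u,v,h):
    C,d=ray(z,u,v); return C+d*(h-C[2])/d[2]
def dep(z,u,v):
    C,d=ray(z,u,v); return C+d*float(z['d'][int(round(v)),int(round(u))])
def crop(fn,x0,y0,x1,y1,s,out):
    im=cv2.imread('pics/'+fn+'.png')[y0:y1,x0:x1]
    cv2.imwrite('pics/'+out+'.png',cv2.resize(im,None,fx=s,fy=s,interpolation=cv2.INTER_CUBIC))
E
python3 - <<'E'
from h import *
save('scene','s0');save('top','t0')
print(robot.get_state(),robot.tip_extent)
for n in('scene','top','wrist'):print(robot.calibration(n))
E
```

```text
{'t': 0.1, 'joint_positions': array([ 1.16220039,  0.38380269,  0.04384201,  1.5994206 , -0.01787246,
        1.16120169, -0.0499098 ]), 'qvel': array([ 1.17580367e-03, -2.36664615e-03,  2.87573524e-04, -5.37542456e-03,
        8.55521832e-04, -6.25741326e-04,  8.60255182e-05]), 'joint_torque': array([ 2.59420602e-03, -4.34729934e+01,  1.02928855e+00, -2.50454789e+01,
        1.08313712e-02,  5.43595146e-03,  2.13360244e-05]), 'tool_pos': array([ 0.19852795, -0.61810156,  0.25497915]), 'tcp_rot': array([ 0.10927951, -0.1096559 ,  0.69942339, -0.69773957]), 'force': array([-0.13903903, -0.31935702, -0.0145836 ]), 'wrist_torque': array([ 0.03969022, -0.03687866,  0.03452066]), 'width': 0.08549220773321242} 0.025
{'fov_y': 55.61670029757837, 'cx': 252.4037488418318, 'cy': 194.92788334490217, 'k1': -0.08789522170220054, 'rvec': array([ 1.56508974,  1.88048618, -0.86253296]), 'tvec': array([ 0.07591647, -0.23801124,  1.82556164])}
{'fov_y': 50.79057624647668, 'cx': 252.15158101728883, 'cy': 187.36263003001517, 'k1': 0.03772524668957922, 'rvec': array([ 2.13147466, -2.1362341 ,  0.17522107]), 'tvec': array([-2.23486916e-04,  5.04957190e-01,  1.26496893e+00])}
{'fov_y': 67.71235946320596, 'cx': 256.3390378220951, 'cy': 191.99803591258146, 'k1': 0.014195743530376087, 'rvec': array([-2.3401334 ,  1.70638716,  0.25208271]), 'tvec': array([-0.64923626, -0.03654326,  0.37828328])}
```

View pics/s0.png

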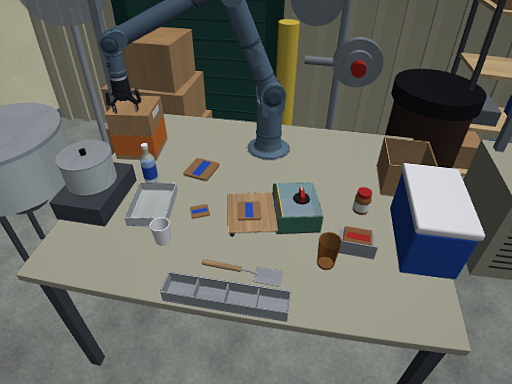

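View pics/t0.png

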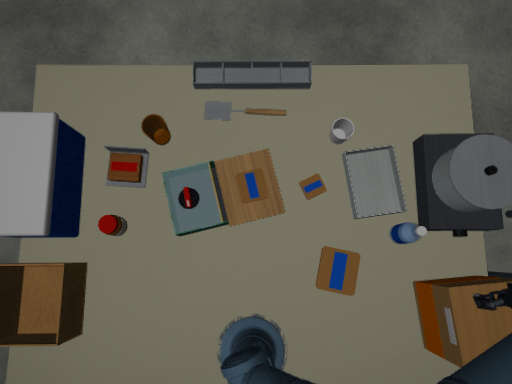

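Run:
```python
from h import *
crop('t0',150,135,350,300,4,'t0c')
crop('t0',155,140,290,240,5.9,'t0d')
```

```text
(no output)
```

View pics/t0c.png

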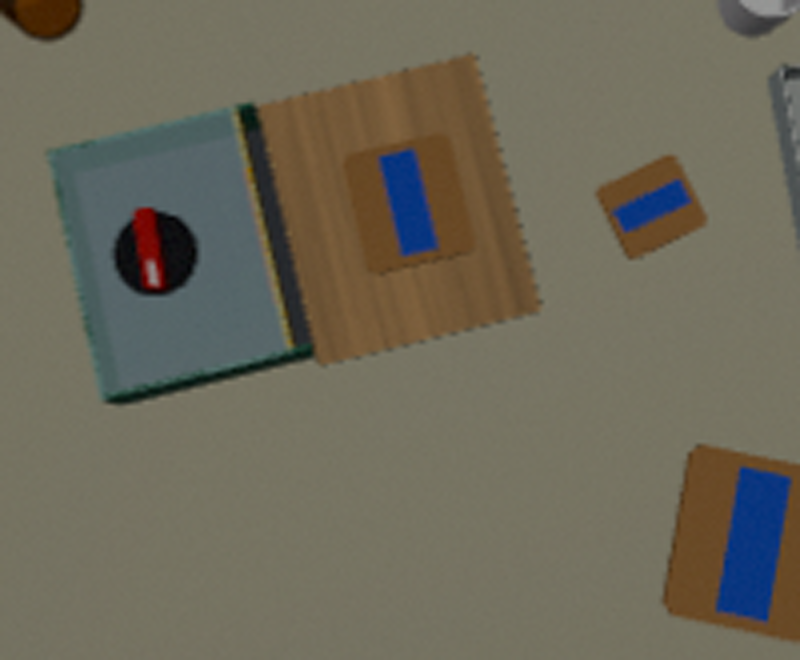

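View pics/t0d.png

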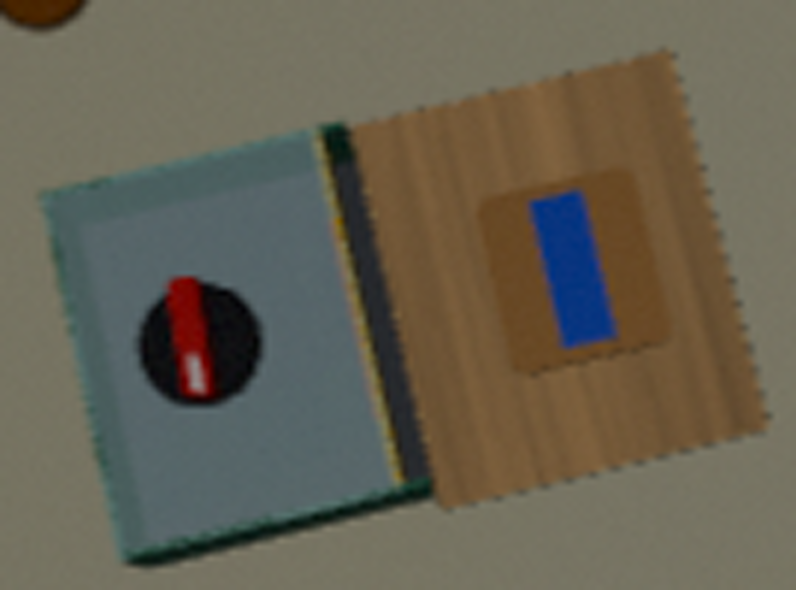

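The three blue-band tiles sit at about (313,186) small, (338,270) large, and (252,186) on the deck. The one on the deck is middle-sized and lies as described, so that is the order tile. The enlarged crop also shows the red knob bar at about (188,197), with the deck to its right.

```bash
cat >> h.py <<'E'
def cp(x,y,s,x0,y0): return (x+.5)/s-.5+x0,(y+.5)/s-.5+y0
E
python3 - <<'E'
from h import *
z=load('t0')
P=lambda x,y,h: atz(z,*cp(x,y,5.9,155,140),h)
dk=[P(*q,.035) for q in[(355,122),(672,52),(768,430),(445,508)]]
for p in dk:print('deck',p.round(4))
n=np.linalg.norm
print([n(dk[i]-dk[(i+1)%4]).round(4) for i in range(4)])
# green housing top corners z .09
hs=[P(*q,.09) for q in[(40,192),(322,127),(430,487),(125,560)]]
for p in hs:print('h',p.round(4))
t=[P(*q,.043) for q in[(478,197),(636,167),(673,342),(517,378)]]
for p in t:print('t',p.round(4))
print([n(t[i]-t[(i+1)%4]).round(4) for i in range(4)], np.mean(t,0))
for q in [(183,280),(200,395)]: print('bar',P(*q,.124))
print('flange',P(200,343,.098))
print([dep(z,*cp(*q,5.9,155,140)).round(4) for q in [(200,343),(190,310),(700,250),(570,270),(250,250)]])
# fit box
L=np.array([[0,0],[0,0]])
mod=np.array([[0,-.11],[-.185,-.11],[-.185,.11],[0,.11]])
# which sign: +x toward housing; z up
obs=np.array(dk)[:,:2]
for m in (mod,mod*[1,-1]):
    mc=m-m.mean(0);oc=obs-obs.mean(0)
    a=np.arctan2((mc[:,0]*oc[:,1]-mc[:,1]*oc[:,0]).sum(),(mc*oc).sum())
    Rm=np.array([[np.cos(a),-np.sin(a)],[np.sin(a),np.cos(a)]])
    o=obs.mean(0)-Rm@m.mean(0)
    print('fit',np.degrees(a),o,(np.abs(obs-(m@Rm.T+o))).max(), 'knob',Rm@[.1,0]+o,'tile in box',(np.array(t)[:,:2]-o)@Rm, (np.mean(t,0)[:2]-o)@Rm)
E
```

```text
deck [0.5967 0.1213 0.035 ]
deck [ 0.6364 -0.0555  0.035 ]
deck [ 0.4241 -0.1059  0.035 ]
deck [0.3821 0.0697 0.035 ]
[np.float64(0.1812), np.float64(0.2182), np.float64(0.1806), np.float64(0.2208)]
h [0.5459 0.2823 0.09  ]
h [0.5809 0.1336 0.09  ]
h [0.389  0.0745 0.09  ]
h [0.3518 0.2316 0.09  ]
t [0.5523 0.0523 0.043 ]
t [ 0.569  -0.0348  0.043 ]
t [ 0.4714 -0.0543  0.043 ]
t [0.4519 0.0306 0.043 ]
[np.float64(0.0887), np.float64(0.0995), np.float64(0.0872), np.float64(0.1027)] [ 0.51115352 -0.00154082  0.043     ]
bar [0.49268931 0.19976637 0.124     ]
bar [0.43336329 0.18962873 0.124     ]
flange [0.46374355 0.19446141 0.098     ]
[array([0.4602, 0.1905, 0.1229]), array([0.4778, 0.1965, 0.1197]), array([ 0.5241, -0.0701,  0.0335]), array([0.5107, 0.0017, 0.0471]), array([0.515 , 0.171 , 0.0865])]
fit 103.2832510818973 [0.48855154 0.09742328] 0.002432961402413003 knob [0.46557501 0.19474789] tile in box [[-0.05855339 -0.05168429]
 [-0.14714174 -0.04789066]
 [-0.14376662  0.05151371]
 [-0.05657653  0.05102612]] [-0.10150957  0.00074122]
fit -75.6728671370492 [ 0.53269468 -0.08222511] 0.17974923411568428 knob [ 0.55744046 -0.17911497] tile in box [[-0.12549939  0.05229415]
 [-0.03699485  0.04688724]
 [-0.04218037 -0.05243915]
 [-0.12934711 -0.05036319]] [-0.08350543 -0.00090524]
```

```bash
cat >> h.py <<'E'
def pose():
    s=robot.get_state(); q=s['tcp_rot']; return s,s['tool_pos'],R.from_quat([q[1],q[2],q[3],q[0]])
def tgt(yaw): # tool z axis at world yaw deg, y down
    a=np.radians(yaw); zz=np.array([np.cos(a),np.sin(a),0]);y=np.array([0,0,-1.]);x=np.cross(y,zz)
    return R.from_matrix(np.c_[x,y,zz])
def row(p,yaw,pr=True):
    s,p0,R0=pose(); Rt=tgt(yaw) if np.isscalar(yaw) else yaw
    t=R0.inv().apply(np.array(p)-p0)/.25; a=(R0.inv()*Rt).as_rotvec()/1.5
    r=np.r_[t,a]; n=max(np.linalg.norm(t)*.25/.0417,np.degrees(np.linalg.norm(a)*1.5)/7.16)
    if pr: print('row',r.round(4).tolist(),'rows needed',round(n,1))
    return r
def st():
    s,p,Rr=pose();M=Rr.as_matrix();
    print('t',round(s['t'],2),'p',p.round(4),'zyaw',np.degrees(np.arctan2(M[1,2],M[0,2])).round(2),'tilt',np.degrees(np.arccos(-M[2,1])).round(2),'F',s['force'].round(2),'T',s['wrist_torque'].round(3),'w',round(s['width'],4),'q',s['joint_positions'].round(3))
E
python3 - <<'E'
from h import *
st()
c=robot.calibration('wrist');Rm=cv2.Rodrigues(c['rvec'])[0];C=-Rm.T@c['tvec'];s,p,Rr=pose()
print('cam in tool',Rr.inv().apply(C-p),'view dir tool',Rr.inv().apply(Rm[2]),'right',Rr.inv().apply(Rm[0]))
print(tgt(13).as_matrix(), Rr.as_matrix().round(2))
for y in (103,-77,13): row([.5,.05,.40],y)
E
```

```text
t 0.1 p [ 0.1985 -0.6181  0.255 ] zyaw -72.19 tilt 0.14 F [-0.14 -0.32 -0.01] T [ 0.04  -0.037  0.035] w 0.0855 q [ 1.162  0.384  0.044  1.599 -0.018  1.161 -0.05 ]
cam in tool [-0.07351883 -0.11699187  0.00027426] view dir tool [2.87240877e-01 9.57857913e-01 9.47546602e-04] right [ 3.61953083e-04 -1.09777627e-03  9.99999332e-01]
[[ 2.24951054e-01  0.00000000e+00  9.74370065e-01]
 [-9.74370065e-01  0.00000000e+00  2.24951054e-01]
 [ 0.00000000e+00 -1.00000000e+00  5.55111512e-17]] [[-0.95 -0.    0.31]
 [-0.31  0.   -0.95]
 [ 0.   -1.   -0.  ]]
row [-1.9655, -0.5751, -2.1768, 0.0003, -2.0384, -0.0025] rows needed 24.5
row [-1.9655, -0.5751, -2.1768, 0.0016, 0.056, 0.0002] rows needed 17.9
row [-1.9655, -0.5751, -2.1768, 0.0014, -0.9912, -0.0011] rows needed 17.9
```

>>> arm_command --moves '[[[-0.11,-0.05,-0.12,0,0,0],[-0.22,-0.1,-0.24,0,0,0],[-0.33,-0.15,-0.36,0,0,0],[-0.44,-0.2,-0.48,0,0,0],[-0.55,-0.24,-0.6,0,0,0],[-0.66,-0.26,-0.73,0,0,0]]]'

```text
t: 0.6
tool_pos: [0.2987, -0.3974, 0.3208]
tcp_rot: [0.11, -0.109, 0.699, -0.698]
force: [0.8, -0.4, -0.1]
width: 0.0851
```

Run:
```python
from h import *
st(); row([.5,.06,.3],13)
```

```text
t 0.6 p [ 0.2987 -0.3974  0.3208] zyaw -72.2 tilt 0.04 F [ 0.81 -0.41 -0.1 ] T [-0.043 -0.075 -0.008] w 0.0851 q [ 0.934  0.043 -0.093  1.875  0.004  1.225 -0.42 ]
row [-1.3259, 0.0848, -1.4957, 0.0001, -0.9913, -0.0005] rows needed 12.0
```

>>> arm_command --moves '[[[-0.1,0,-0.11,0,-0.07,0],[-0.2,0,-0.22,0,-0.14,0],[-0.3,0,-0.34,0,-0.21,0],[-0.4,0.01,-0.45,0,-0.28,0],[-0.5,0.02,-0.57,0,-0.35,0],[-0.6,0.03,-0.68,0,-0.42,0],[-0.7,0.04,-0.79,0,-0.5,0]]]'

```text
t: 1.18
tool_pos: [0.4048, -0.1539, 0.3106]
tcp_rot: [0.359, -0.359, 0.609, -0.609]
force: [1.2, -0.3, -0.3]
width: 0.0852
```

Run:
```python
from h import *
st(); row([.498,.058,.27],13)
```

```text
t 1.18 p [ 0.4048 -0.1539  0.3106] zyaw -28.92 tilt 0.03 F [ 1.2  -0.33 -0.29] T [ 0.015 -0.056 -0.037] w 0.0852 q [ 0.664 -0.072 -0.375  2.005 -0.029  1.204 -0.204]
row [-0.922, 0.1627, -0.0837, 0.0002, -0.4878, -0.0003] rows needed 5.9
```

>>> arm_command --moves '[[[-0.15,0.03,-0.01,0,-0.08,0],[-0.3,0.06,-0.02,0,-0.16,0],[-0.45,0.09,-0.04,0,-0.24,0],[-0.6,0.12,-0.06,0,-0.32,0],[-0.75,0.15,-0.07,0,-0.4,0],[-0.92,0.16,-0.08,0,-0.49,0],[-0.92,0.16,-0.08,0,-0.49,0],[-0.92,0.16,-0.08,0,-0.49,0]]]'

```text
t: 1.85
tool_pos: [0.4984, 0.0606, 0.2701]
tcp_rot: [0.556, -0.555, 0.438, -0.437]
force: [-0.1, -0.4, 0.2]
width: 0.0855
```

Run:
```python
from h import *
st(); im,d,c=save('wrist','w1'); crop('w1',0,0,512,384,1.56,'w1b')
```

```text
t 1.85 p [0.4984 0.0606 0.2701] zyaw 13.56 tilt 0.16 F [-0.11 -0.4   0.24] T [-0.029 -0.022  0.015] w 0.0855 q [ 0.389  0.136 -0.63   1.905  0.086  1.129 -0.037]
```

View pics/w1b.png

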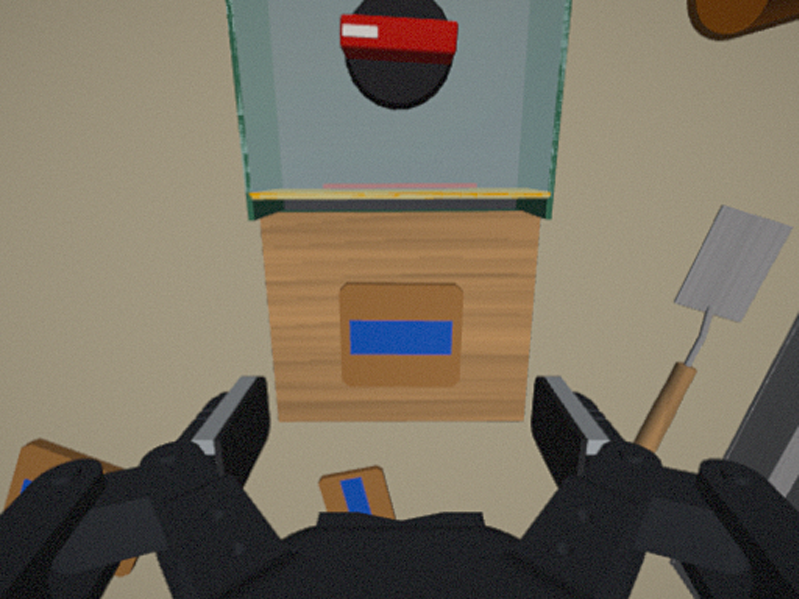

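The wrist view shows the tile at (402,335) lying nearly square on the deck, the yellow plate at about v=196, and the red bar from (342,25) to (457,35). I'll measure these points.

Run:
```python
from h import *
crop('w1',140,115,360,280,3.6,'w1c'); crop('w1',150,0,370,130,3.6,'w1d')
```

```text
(no output)
```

View pics/w1c.png

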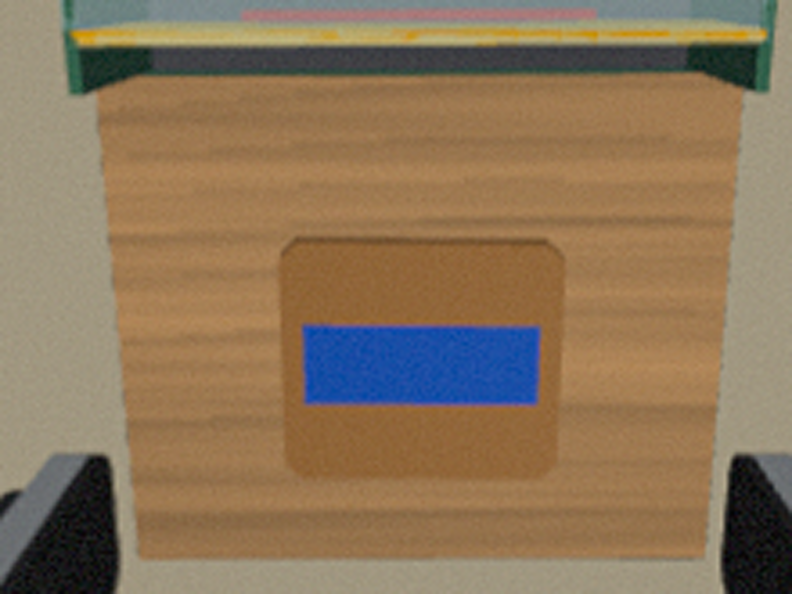

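View pics/w1d.png

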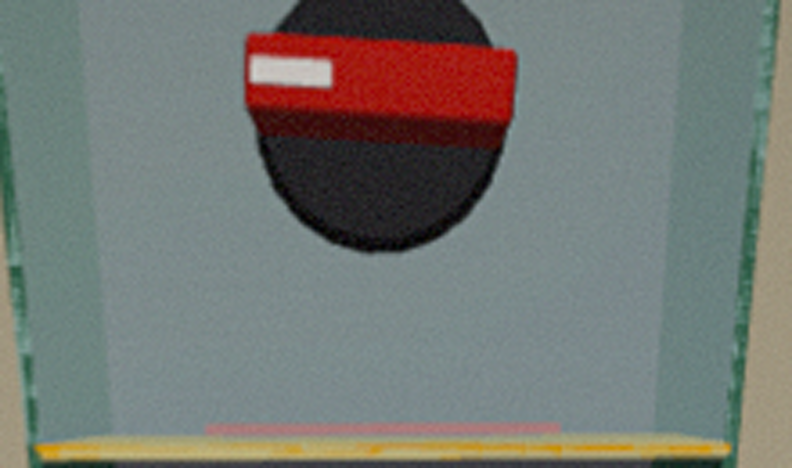

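```bash
cat > m1.py <<'E'
from h import *
z=load('w1')
A=lambda x,y,h: atz(z,*cp(x,y,3.6,140,115),h)[:2]
B=lambda x,y,h: atz(z,*cp(x,y,3.6,150,0),h)[:2]
ol,orr=A(138,557,.035),A(706,555,.035)
il,ir=A(98,95,.035),A(743,95,.035)
print('outer w',np.linalg.norm(ol-orr),ol,orr)
ang=lambda v:np.degrees(np.arctan2(v[1],v[0]))
e=orr-ol; print('box yaw from outer',ang(e)+90,'left',ang(il-ol),'right',ang(ir-orr),'w at inner',np.linalg.norm(il-ir))
yaw=np.radians(np.average([ang(e)+90,(ang(il-ol)+ang(ir-orr))/2])); 
ux=np.array([np.cos(yaw),np.sin(yaw)]);uy=np.array([-ux[1],ux[0]])
deckend=(ol+orr)/2; o=deckend+.185*ux
tb=lambda p:np.array([(p-o)@ux,(p-o)@uy])*1000
print('yaw',np.degrees(yaw),'o',o)
print('deck inner edge',tb(A(200,73,.035)),tb(A(650,72,.035)))
for q in [(279,260),(286,460),(565,260),(556,460)]: print('tile side',tb(A(*q,.043)).round(1))
for q in [(300,240),(545,241)]: print('front',tb(A(*q,.043)).round(1))
for q in [(305,479),(540,480)]: print('rear',tb(A(*q,.043)).round(1))
bb=[B(*q,.124) for q in[(246,33),(517,50),(514,125),(247,108)]]
for b in bb:print('bar',tb(b).round(1))
c=np.mean(bb,0);print('barc',c,tb(c),'dir',ang(bb[1]-bb[0]),ang(bb[2]-bb[3]))
print('flange',tb(B(380,251,.098)),tb(B(255,120,.098)))
for q in [(35,445),(730,445)]:print('plate top',tb(B(*q,.09)))
E
python3 m1.py
```

```text
outer w 0.21987229504587055 [ 0.42512646 -0.10874406] [ 0.63884079 -0.05707191]
box yaw from outer 103.5922026033553 left 103.16877652411779 right 103.75575569632525 w at inner 0.21806055997407695
yaw 103.52723435678841 o [0.48871074 0.0969599 ]
deck inner edge [-0.44602819 73.86259667] [ -0.74100333 -77.41729585]
tile side [-63.6  49. ]
tile side [-140.    49.7]
tile side [-64.  -50.1]
tile side [-140.3  -49.6]
front [-56.5  41.5]
front [-57.1 -43. ]
rear [-147.8   43. ]
rear [-148.4  -43.9]
bar [107.1  29.9]
bar [103.5 -30.5]
bar [ 88.6 -30.4]
bar [92.4 30.3]
barc [0.46598186 0.19220469] [97.91904699 -0.1801209 ] dir 10.12349022425883 10.019242505045321
flange [65.34129331  0.44450182] [95.61950755 31.55536617]
plate top [16.37328433 97.50000554]
plate top [ 15.55733764 -97.22346931]
```

Run:
```python
from h import *
row([.4656,.1932,.18],100)
```

```text
row [-0.5559, 0.3608, -0.0017, 0.0004, -1.0088, -0.0014] rows needed 12.1
```

>>> arm_command --moves '[[[-0.06,0.02,0,0,-0.08,0],[-0.12,0.04,0,0,-0.16,0],[-0.18,0.06,0,0,-0.24,0],[-0.24,0.08,0,0,-0.32,0],[-0.3,0.1,0,0,-0.4,0],[-0.36,0.12,0,0,-0.48,0],[-0.42,0.14,0,0,-0.56,0],[-0.48,0.16,0,0,-0.64,0],[-0.54,0.18,0,0,-0.72,0],[-0.556,0.2,0,0,-0.8,0]]]'

```text
t: 2.73
tool_pos: [0.4654, 0.1935, 0.22]
tcp_rot: [0.706, -0.705, 0.048, -0.047]
force: [-0.1, 0.2, -0.2]
width: 0.0851
```

Run:
```python
from h import *
st();row([.4656,.1932,.16],100)
```

```text
t 2.73 p [0.4654 0.1935 0.22  ] zyaw 82.33 tilt 0.1 F [-0.13  0.18 -0.22] T [ 0.053 -0.008 -0.049] w 0.0851 q [ 0.289  0.243 -0.846  1.946  0.208  1.044  0.789]
row [0.0014, 0.2401, -0.0013, -0.0002, -0.2055, -0.0012] rows needed 2.5
```

>>> arm_command --moves '[[[0,0.05,0,0,-0.07,0],[0,0.12,0,0,-0.14,0],[0,0.19,0,0,-0.206,0],[0,0.24,0,0,-0.206,0],[0,0.24,0,0,-0.206,0],[0,0.24,0,0,-0.206,0]]]'

```text
t: 3.23
tool_pos: [0.465, 0.1919, 0.1594]
tcp_rot: [-0.704, 0.705, 0.059, -0.062]
force: [0.8, -0.4, 0.5]
width: 0.0851
```

Run:
```python
from h import *
st();row([.4656,.1932,.126],100);save('wrist','w2'); crop('w2',0,0,512,384,1.56,'w2b')
```

```text
t 3.23 p [0.465  0.1919 0.1594] zyaw 99.78 tilt 0.21 F [ 0.8  -0.45  0.5 ] T [0.012 0.009 0.002] w 0.0851 q [ 0.282  0.346 -0.856  1.997  0.322  0.941  1.002]
row [0.0038, 0.1335, 0.0048, 0.0003, -0.0025, -0.0025] rows needed 0.8
```

View pics/w2b.png

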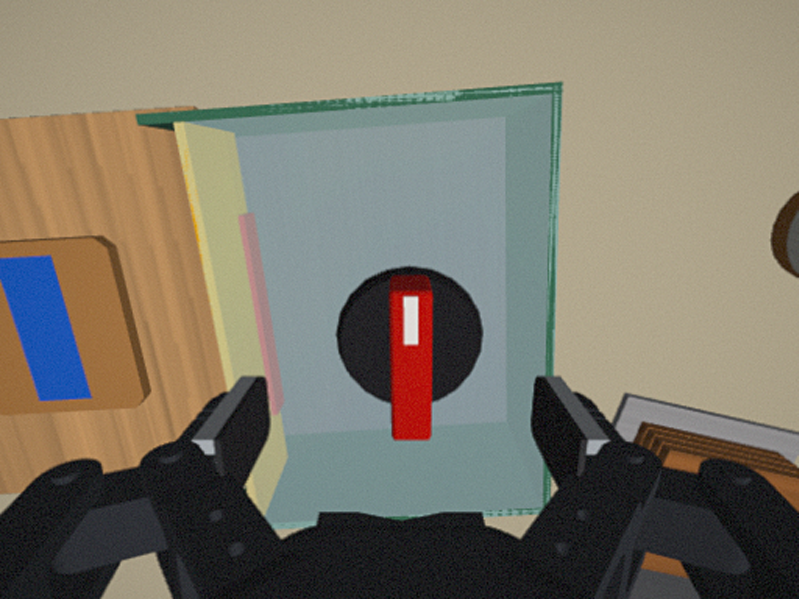

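Run:
```python
from h import *
z=load('w2');ps=[atz(z,*cp(x,y,1.56,0,0),.124) for x,y in[(390,290),(432,290),(432,439),(392,439)]]
s,p,Rr=pose()
for q in ps:print(q.round(4),(Rr.inv().apply(q-p)*1000).round(1))
c=np.mean(ps,0);print(c); row([c[0],c[1],.126],100)
```

```text
[0.4366 0.1836 0.124 ] [-30.2  36.3  -4. ]
[0.434  0.1983 0.124 ] [-30.2  36.3  11. ]
[0.4938 0.2099 0.124 ] [30.7 36.2 12.1]
[0.4965 0.1943 0.124 ] [30.7 36.2 -3.6]
[0.46520023 0.19651359 0.124     ]
row [0.0009, 0.1371, 0.0155, -0.0, -0.0019, -0.001] rows needed 0.8
```

The bar runs up the picture at x≈411 while the jaws centre on 400, so I'll shift about 4 mm along tool z while descending.

>>> arm_command --moves '[[[0.001,0.03,0.015,0,0,0],[0.001,0.08,0.016,0,0,0],[0.001,0.138,0.016,0,0,0],[0.001,0.138,0.016,0,0,0],[0.001,0.138,0.016,0,0,0]]]'

```text
t: 3.7
tool_pos: [0.4643, 0.1965, 0.1249]
tcp_rot: [-0.704, 0.705, 0.059, -0.062]
force: [0.2, 0.2, 0.1]
width: 0.0855
```

>>> arm_command --moves '[[[0,0,0,0,0,0],[0,0,0,0,0,0],[0,0,0,0,0,0],[0,0,0,0,0,0],[0,0,0,0,0,0],[0,0,0,0,0,0],[0,0,0,0,0,0],[0,0,0,0,0,0]]]' --fingers -1 --squeeze 40

```text
t: 4.37
tool_pos: [0.4647, 0.1962, 0.1254]
tcp_rot: [-0.704, 0.705, 0.06, -0.062]
force: [-1.6, -1.2, 3.9]
width: 0.0154
```

Run:
```python
from h import *
st()
```

```text
t 4.37 p [0.4647 0.1962 0.1254] zyaw 99.89 tilt 0.2 F [-1.6  -1.23  3.93] T [-0.359  0.17   0.328] w 0.0154 q [ 0.238  0.404 -0.825  2.017  0.383  0.884  0.947]
```

>>> arm_command --moves '[[[0,0.006,0,0,0,0],[0,0.012,0,0,0,0],[0,0.012,0,0,0,0]]]' --squeeze 100

```text
t: 4.62
tool_pos: [0.4648, 0.1963, 0.1254]
tcp_rot: [-0.703, 0.706, 0.06, -0.063]
force: [-7.8, -5.5, 23.3]
width: 0.0143
```

Run:
```python
from h import *
st()
```

```text
t 4.62 p [0.4648 0.1963 0.1254] zyaw 99.93 tilt 0.38 F [-7.81 -5.49 23.35] T [-1.095  1.673  0.286] w 0.0143 q [ 0.235  0.405 -0.824  2.015  0.386  0.887  0.944]
```

>>> arm_command --moves '[[[0,0.008,0,0,0.05,0],[0,0.008,0,0,0.1,0],[0,0.008,0,0,0.15,0],[0,0.008,0,0,0.2,0]]]'

```text
t: 4.95
tool_pos: [0.4648, 0.1964, 0.1254]
tcp_rot: [-0.703, 0.709, -0.047, 0.045]
force: [-4.6, -3.5, 16.4]
width: 0.0141
```

Run:
```python
from h import *
st()
save('top','t1');crop('t1',155,140,290,240,5.9,'t1d')
```

```text
t 4.95 p [0.4648 0.1964 0.1254] zyaw 82.6 tilt 0.5 F [-4.61 -3.5  16.39] T [-0.663  1.194  0.457] w 0.0141 q [ 0.182  0.386 -0.761  2.016  0.351  0.878  0.669]
```

View pics/t1d.png

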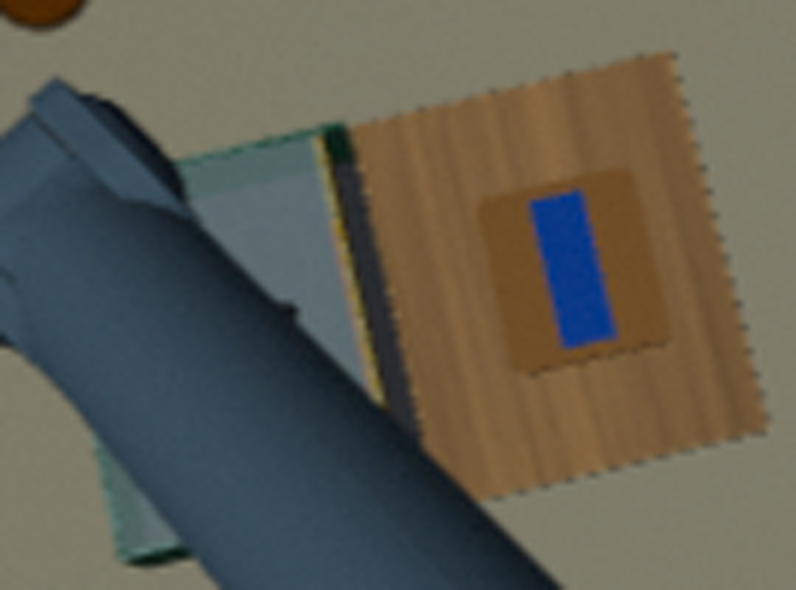

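The box hasn't moved in the top view, and the knob has turned about 17°. I'll keep turning.

>>> arm_command --moves '[[[0,0.008,0,0,0.05,0],[0,0.008,0,0,0.1,0],[0,0.008,0,0,0.15,0],[0,0.008,0,0,0.2,0],[0,0.008,0,0,0.25,0],[0,0.008,0,0,0.3,0],[0,0.008,0,0,0.35,0],[0,0.008,0,0,0.4,0]]]'

```text
t: 5.67
tool_pos: [0.4649, 0.1964, 0.1254]
tcp_rot: [-0.656, 0.664, -0.254, 0.254]
force: [-5.2, -3.6, 14.5]
width: 0.0139
```

Run:
```python
from h import *
st()
```

```text
t 5.67 p [0.4649 0.1964 0.1254] zyaw 47.91 tilt 0.6 F [-5.22 -3.56 14.5 ] T [-0.555  1.07   0.414] w 0.0139 q [ 0.08   0.355 -0.642  2.02   0.287  0.862  0.113]
```

>>> arm_command --moves '[[[0,0.008,0,0,0.05,0],[0,0.008,0,0,0.1,0],[0,0.008,0,0,0.15,0],[0,0.008,0,0,0.2,0],[0,0.008,0,0,0.24,0],[0,0.008,0,0,0.27,0],[0,0.008,0,0,0.29,0],[0,0.008,0,0,0.29,0]]]'

```text
t: 6.33
tool_pos: [0.4649, 0.1964, 0.1254]
tcp_rot: [-0.585, 0.594, -0.389, 0.392]
force: [-5.0, -3.6, 15.0]
width: 0.0142
```

Run:
```python
from h import *
st()
```

```text
t 6.33 p [0.4649 0.1964 0.1254] zyaw 22.98 tilt 0.7 F [-4.96 -3.56 15.01] T [-0.509  1.015  0.249] w 0.0142 q [ 0.009  0.338 -0.56   2.022  0.248  0.854 -0.291]
```

>>> arm_command --moves '[[[0,0.008,0,0,0.02,0],[0,0.008,0,0,0.03,0],[0,0.008,0,0,0.03,0]]]'

```text
t: 6.58
tool_pos: [0.4656, 0.1971, 0.1255]
tcp_rot: [-0.577, 0.585, -0.4, 0.405]
force: [-2.8, -3.5, 12.9]
width: 0.0142
```

Run:
```python
from h import *
st(); save('wrist','w3');crop('w3',0,0,512,384,1.56,'w3b');save('scene','s1');crop('s1',220,170,340,250,6,'s1c')
```

```text
t 6.58 p [0.4656 0.1971 0.1255] zyaw 20.59 tilt 0.73 F [-2.79 -3.47 12.94] T [-0.279  0.688  0.728] w 0.0142 q [-0.     0.337 -0.552  2.022  0.247  0.852 -0.333]
```

View pics/w3b.png

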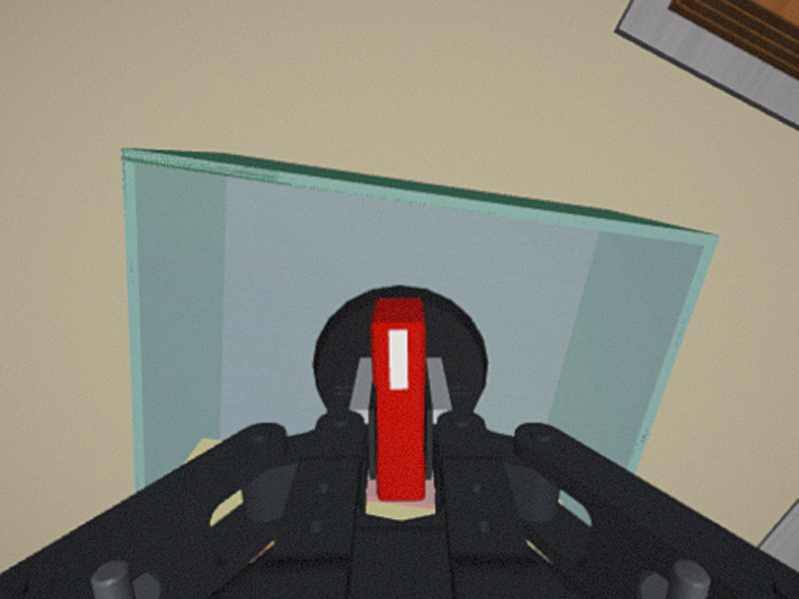

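View pics/s1c.png

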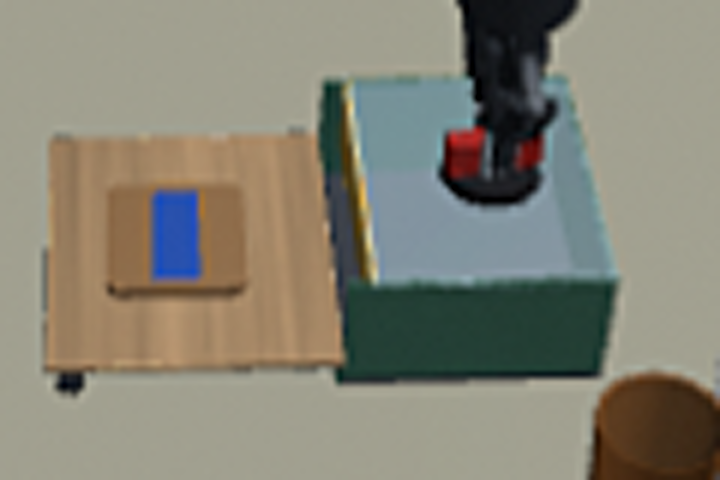

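The torque climbed to 0.73 N·m, so the knob is at its stop, and the grip bar is aligned with the jaws at (399,400). I'll relax, release and rise.

>>> arm_command --moves '[[[0,0,0,0,0,0],[0,0,0,0,0,0]]]'

```text
t: 6.85
tool_pos: [0.4654, 0.1975, 0.1256]
tcp_rot: [-0.578, 0.585, -0.401, 0.405]
force: [-1.1, -1.0, 2.8]
width: 0.014
```

>>> arm_command --moves '[[[0,0,0,0,0,0],[0,0,0,0,0,0],[0,0,0,0,0,0],[0,0,0,0,0,0],[0,0,0,0,0,0]]]' --fingers 0.5

```text
t: 7.27
tool_pos: [0.4654, 0.1976, 0.1254]
tcp_rot: [-0.578, 0.585, -0.401, 0.405]
force: [0.2, 0.4, -0.1]
width: 0.064
```

>>> arm_command --moves '[[[0,-0.05,0,0,0,0],[0,-0.18,0,0,0,0],[0,-0.32,0,0,0,0],[0,-0.46,0,0,0,0],[0,-0.6,0,0,0,0]]]'

```text
t: 7.68
tool_pos: [0.4651, 0.1995, 0.2779]
tcp_rot: [-0.578, 0.585, -0.401, 0.405]
force: [0.8, -0.2, -0.2]
width: 0.0639
```

Run:
```python
from h import *
st(); row([.498,.058,.27],13.5)
```

```text
t 7.68 p [0.4651 0.1995 0.2779] zyaw 20.58 tilt 0.65 F [ 0.8  -0.16 -0.16] T [ 0.065 -0.063 -0.033] w 0.0639 q [ 0.066  0.136 -0.598  1.886  0.094  1.151 -0.207]
row [0.5759, 0.0378, -0.0758, 0.0026, 0.0823, 0.007] rows needed 3.5
```

>>> arm_command --moves '[[[0.14,0.01,-0.02,0,0.02,0],[0.28,0.02,-0.04,0,0.04,0.003],[0.42,0.03,-0.06,0,0.06,0.007],[0.576,0.038,-0.076,0.003,0.082,0.007],[0.576,0.038,-0.076,0.003,0.082,0.007],[0.576,0.038,-0.076,0.003,0.082,0.007]]]'

```text
t: 8.18
tool_pos: [0.4984, 0.0546, 0.2706]
tcp_rot: [0.554, -0.554, 0.439, -0.44]
force: [-0.4, 0.2, -0.1]
width: 0.0641
```

Run:
```python
from h import *
st(); im,d,c=save('wrist','w4'); crop('w4',0,0,512,384,1.56,'w4b');crop('w4',140,115,360,280,3.6,'w4c'); crop('w4',150,0,370,130,3.6,'w4d')
```

```text
t 8.18 p [0.4984 0.0546 0.2706] zyaw 13.15 tilt 0.06 F [-0.42  0.25 -0.1 ] T [-0.003  0.005 -0.005] w 0.0641 q [ 0.247  0.116 -0.465  1.913  0.058  1.124 -0.011]
```

View pics/w4c.png

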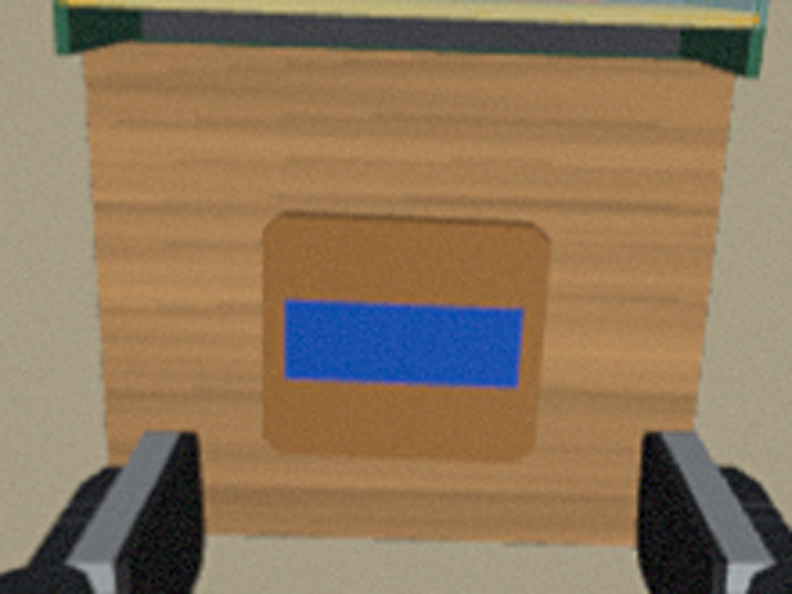

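View pics/w4d.png

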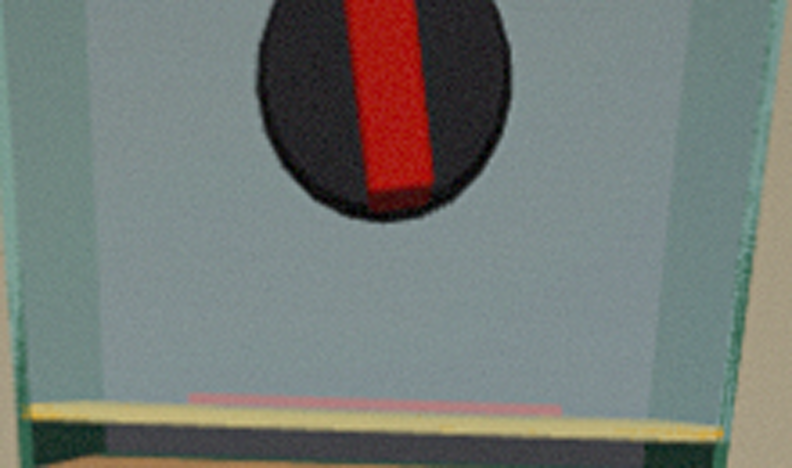

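```bash
cat > m2.py <<'E'
from h import *
z=load('w4')
A=lambda x,y,h: atz(z,*cp(x,y,3.6,140,115),h)[:2]
B=lambda x,y,h: atz(z,*cp(x,y,3.6,150,0),h)[:2]
ang=lambda v:np.degrees(np.arctan2(v[1],v[0]))
l0,l1=A(108,440,.035),A(85,75,.035); r0,r1=A(697,400,.035),A(734,75,.035)
e0,e1=A(215,535,.035),A(640,545,.035); i0,i1=A(180,43,.035),A(650,55,.035)
print('yaw left',ang(l1-l0),'right',ang(r1-r0),'outer',ang(e1-e0)+90,'inner',ang(i1-i0)+90)
yaw=np.radians(np.mean([(ang(l1-l0)+ang(r1-r0))/2,ang(e1-e0)+90,ang(i1-i0)+90]))
ux=np.array([np.cos(yaw),np.sin(yaw)]);uy=np.array([-ux[1],ux[0]])
yc=(np.mean([l0@uy,l1@uy])+np.mean([r0@uy,r1@uy]))/2
xo=np.mean([np.mean([e0@ux,e1@ux])+.185,np.mean([i0@ux,i1@ux])])
print('len',np.mean([i0@ux,i1@ux])-np.mean([e0@ux,e1@ux]),'w',(l0-r0)@uy,(l1-r1)@uy)
o=xo*ux+yc*uy
tb=lambda p:np.array([(p-o)@ux,(p-o)@uy])*1000
print('yaw',np.degrees(yaw),'o',o,'deckend',o-.185*ux,'slot',o+.014*ux)
for n,(a,b) in dict(left=((264,235),(264,440)),right=((550,245),(535,450)),front=((290,213),(525,222)),rear=((285,455),(515,463))).items():
    a,b=A(*a,.043),A(*b,.043); print(n,tb(a).round(1),tb(b).round(1),ang(b-a))
print('bar',ang(B(345,0,.124)-B(370,188,.124)),ang(B(416,0,.124)-B(434,183,.124)))
E
python3 m2.py
```

```text
yaw left 101.67903712035105 right 101.79547990892553 outer 101.84082124310062 inner 101.94644511734606
len 0.1853821927739503 w 0.21876072792032866 0.2184740439896721
yaw 101.84150829169499 o [0.48449051 0.10231302] deckend [ 0.52245346 -0.07874999] slot [0.48161764 0.11601509]
left [-63.3  48.7] [-140.7   50. ] -79.10023101230907
right [-64.2 -50.1] [-142.1  -49.5] -78.61565037003128
front [-55.3  39.7] [-56.3 -41. ] 11.120370284904546
rear [-146.6   42.4] [-147.6  -42.4] 11.161135033872245
bar 111.5153996719757 110.42947726092608
```

Box turned only about 1.7° (slot shifted ~7 mm, deck end ~11 mm), and the bar is at 1.41 rad, so the shutter is open. The tile is centred within 0.5 mm with a skew of about 0.6°. Next I'll set up behind it.

Run:
```python
from h import *
ux=np.array([np.cos(np.radians(101.8)),np.sin(np.radians(101.8))]);o=np.array([.4845,.1023])
p=o-.170*ux; print(p); row([*p,.12],11.8)
```

```text
[ 0.51926433 -0.06410746]
row [0.4923, 0.6024, -0.0309, -0.0008, 0.0186, -0.0003] rows needed 4.7
```

>>> arm_command --moves '[[[0.12,0.05,-0.01,0,0.01,0],[0.25,0.12,-0.02,0,0.019,0],[0.38,0.25,-0.03,0,0.019,0],[0.492,0.38,-0.031,0,0.019,0],[0.492,0.5,-0.031,0,0.019,0],[0.492,0.602,-0.031,0,0.019,0],[0.492,0.602,-0.031,0,0.019,0],[0.492,0.602,-0.031,0,0.019,0]]]' --fingers 0.2 --squeeze 40

```text
t: 8.9
tool_pos: [0.5184, -0.0616, 0.1194]
tcp_rot: [0.55, -0.549, 0.446, -0.444]
force: [-0.7, 0.8, 0.5]
width: 0.0513
```

Run:
```python
from h import *
st(); im,d,c=save('wrist','w5'); crop('w5',0,0,512,384,1.56,'w5b')
```

```text
t 8.9 p [ 0.5184 -0.0616  0.1194] zyaw 11.96 tilt 0.19 F [-0.71  0.78  0.47] T [ 0.003 -0.039 -0.085] w 0.0513 q [ 0.349  0.343 -0.352  1.997  0.154  0.829  0.12 ]
```

View pics/w5b.png

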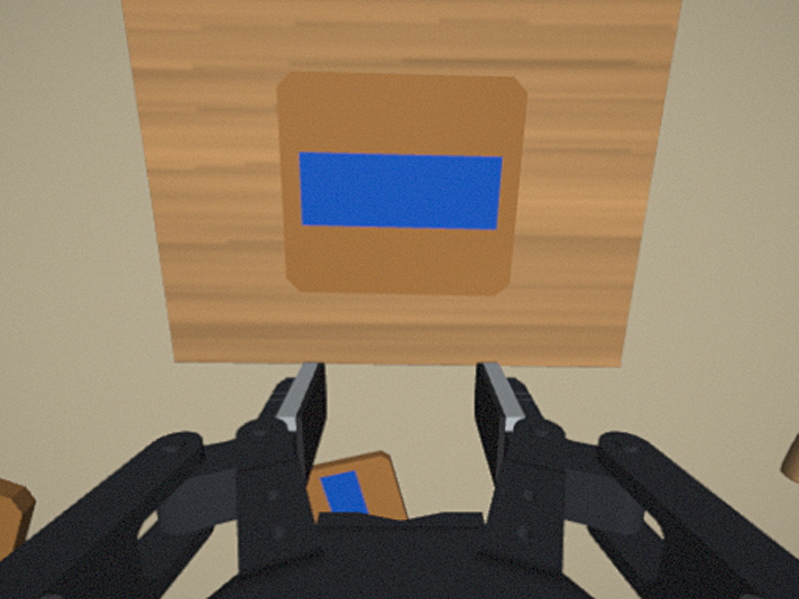

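Run:
```python
from h import *
z=load('w5'); s,p,Rr=pose()
f=lambda q:(Rr.inv().apply(q-p)*1000).round(1)
for x,y in [(315,368),(312,375),(300,400),(290,425),(488,370),(505,405),(515,425)]:
    print((x,y),f(dep(z,*cp(x,y,1.56,0,0))))
P=lambda x,y,h:atz(z,*cp(x,y,1.56,0,0),h)
for x,y,h in [(175,361,.035),(621,367,.035),(300,291,.043),(495,296,.043),(287,275,.043),(278,92,.043),(510,280,.043),(527,92,.043),(140,150,.035),(662,150,.035)]:
    print((x,y),f(P(x,y,h)),P(x,y,h).round(4))
```

```text
(315, 368) [-10.7  13.7 -26.8]
(312, 375) [-10.3   9.5 -26.9]
(300, 400) [-10.2  -5.8 -27.4]
(290, 425) [ -9.1 -16.5 -27.7]
(488, 370) [-10.3  13.1  28.5]
(505, 405) [-9.7 -7.7 29.3]
(515, 425) [-11.2 -19.9  28.9]
(175, 361) [  19.7   85.9 -110.5] [ 0.4162 -0.1037  0.035 ]
(621, 367) [ 23.2  86.4 110. ] [ 0.6327 -0.0615  0.035 ]
(300, 291) [-18.3  78.1 -44.9] [ 0.4725 -0.053   0.043 ]
(495, 296) [-15.9  78.3  43.6] [ 0.5596 -0.037   0.043 ]
(287, 275) [-25.8  78.1 -50.3] [ 0.4657 -0.0468  0.043 ]
(278, 92) [-100.7   78.2  -48.3] [0.4522 0.0269 0.043 ]
(510, 280) [-23.4  78.3  49.9] [ 0.5642 -0.0284  0.043 ]
(527, 92) [-100.7   78.4   51.1] [0.5494 0.0475 0.043 ]
(140, 150) [ -78.9   86.  -111.1] [ 0.3952 -0.0075  0.035 ]
(662, 150) [-78.8  86.6 113. ] [0.6145 0.0389 0.035 ]
```

>>> arm_command --moves '[[[0,0.08,0,0,0.003,0],[0,0.16,0,0,0.004,0],[0,0.22,0,0,0.004,0],[0,0.238,0,0,0.004,0],[0,0.238,0,0,0.004,0],[0,0.238,0,0,0.004,0]]]'

```text
t: 9.45
tool_pos: [0.522, -0.0609, 0.0636]
tcp_rot: [0.55, -0.547, 0.445, -0.448]
force: [1.0, -0.5, 0.5]
width: 0.0511
```

Run:
```python
from h import *
st(); im,d,c=save('wrist','w6'); crop('w6',0,0,512,384,1.56,'w6b');save('scene','s2');crop('s2',215,170,335,250,6,'s2c')
ux=np.array([np.cos(np.radians(101.6)),np.sin(np.radians(101.6))])
s,p,Rr=pose(); print('box x est',(p[:2]-np.array([.4845,.1023]))@ux)
```

```text
t 9.45 p [ 0.522  -0.0609  0.0636] zyaw 11.69 tilt 0.35 F [ 0.98 -0.54  0.54] T [ 0.064  0.039 -0.031] w 0.0511 q [ 0.321  0.435 -0.326  2.018  0.205  0.713  0.073]
box x est -0.1678672058821261
```

View pics/w6b.png

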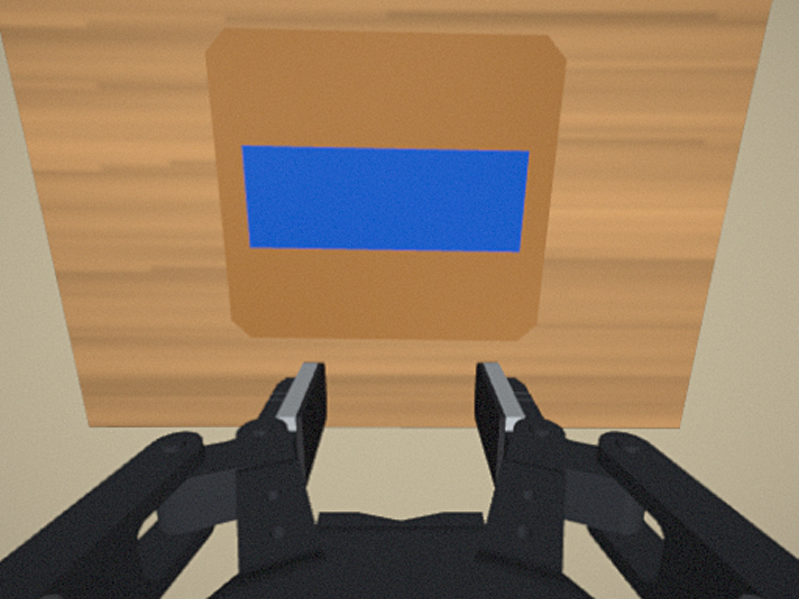

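View pics/s2c.png

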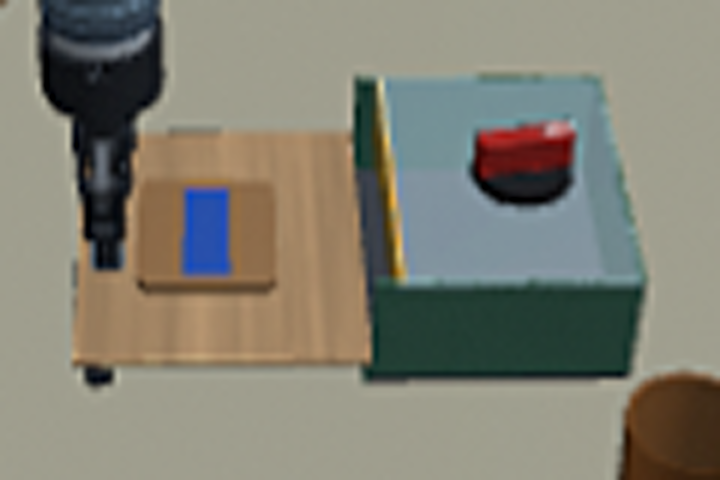

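Run:
```python
from h import *
st()
z=load('w6'); s,p,Rr=pose()
c=robot.calibration('wrist');print(z['tvec'].ravel()-c['tvec'].ravel())
f=lambda q:(Rr.inv().apply(q-p)*1000).round(1)
P=lambda x,y,h:atz(z,*cp(x,y,1.56,0,0),h)
ang=lambda v:np.degrees(np.arctan2(v[1],v[0])).round(2)
def seg(n,a,b,h):
    A,B=P(*a,h),P(*b,h); print(n,f(A),f(B),ang((B-A)),A.round(4),B.round(4))
seg('outer',(90,427),(680,428),.035)
seg('dl',(90,427),(3,40),.035);seg('dr',(680,428),(770,5),.035)
seg('trear',(252,337),(518,341),.043);seg('tfront',(222,28),(548,35),.043)
seg('tl',(231,320),(206,50),.043);seg('tr',(537,324),(566,58),.043)
print(f(dep(z,*cp(310,365,1.56,0,0))),f(dep(z,*cp(490,365,1.56,0,0))))
print([dep(z,*cp(*q,1.56,0,0)).round(4) for q in [(380,60),(380,290),(150,150),(600,300),(150,380)]])
```

```text
t 9.55 p [ 0.522  -0.0614  0.0637] zyaw 11.65 tilt 0.36 F [-0.89  0.49 -0.13] T [-0.015 -0.009  0.029] w 0.0514 q [ 0.322  0.435 -0.326  2.018  0.205  0.713  0.073]
[-1.01222512e-04  4.45512733e-06  5.48250641e-05]
outer [  19.5   27.9 -113.5] [ 20.8  29.3 104.7] 11.31 [ 0.415  -0.1034  0.035 ] [ 0.6289 -0.0606  0.035 ]
dl [  19.5   27.9 -113.5] [-106.7   28.  -112.6] 101.26 [ 0.415  -0.1034  0.035 ] [0.3904 0.0204 0.035 ]
dr [ 20.8  29.3 104.7] [-115.7   29.4  104.9] 101.53 [ 0.6289 -0.0606  0.035 ] [0.6016 0.0732 0.035 ]
trear [-18.8  20.4 -48.1] [-17.2  20.9  39.7] 10.59 [ 0.4712 -0.0526  0.043 ] [ 0.5576 -0.0365  0.043 ]
tfront [-108.3   20.4  -47.5] [-106.8   21.    40.9] 10.68 [0.4538 0.0351 0.043 ] [0.5407 0.0515 0.043 ]
tl [-24.8  20.3 -54.4] [-103.    20.4  -52.5] 100.27 [ 0.4639 -0.0481  0.043 ] [0.45   0.0289 0.043 ]
tr [-23.2  21.   45.5] [-101.2   21.    46.4] 100.93 [ 0.562  -0.0295  0.043 ] [0.5472 0.0471 0.043 ]
[-11.1  15.3 -28.5] [-10.6  16.4  29.9]
[array([0.4969, 0.0365, 0.0423]), array([ 0.5094, -0.0288,  0.0418]), array([ 0.4314, -0.0011,  0.0338]), array([ 0.5837, -0.0191,  0.0349]), array([ 0.4357, -0.0795,  0.0355])]
```

Run:
```python
from h import *
s,p,Rr=pose();q=p+Rr.apply([0,0,-.0042]); print(q); row([q[0],q[1],.056],11.35)
```

```text
[ 0.5179151  -0.06221212  0.06363636]
row [0.0, 0.0305, -0.017, -0.0042, 0.0035, -0.0002] rows needed 0.2
```

>>> arm_command --moves '[[[0,0.01,-0.01,-0.004,0.003,0],[0,0.02,-0.017,-0.004,0.003,0],[0,0.03,-0.017,-0.004,0.003,0],[0,0.03,-0.017,-0.004,0.003,0],[0,0.03,-0.017,-0.004,0.003,0]]]'

```text
t: 9.97
tool_pos: [0.5183, -0.0624, 0.0569]
tcp_rot: [0.547, -0.547, 0.448, -0.448]
force: [-1.2, -1.1, 5.9]
width: 0.0512
```

Run:
```python
from h import *
st(); row([.5179,-.0622,.056],11.35)
```

```text
t 9.97 p [ 0.5183 -0.0624  0.0569] zyaw 11.38 tilt 0.04 F [-1.17 -1.11  5.9 ] T [-0.019  0.303 -0.024] w 0.0512 q [ 0.319  0.444 -0.32   2.025  0.211  0.703  0.065]
row [-0.0012, 0.0035, -0.0012, -0.0004, 0.0004, 0.0001] rows needed 0.0
```

Touched the deck at TCP z 0.057 (6 N). I'll rise 3 mm and start pushing.

>>> arm_command --moves '[[[0,-0.012,-0.001,0,0,0],[-0.02,-0.014,-0.001,0,0,0],[-0.044,-0.014,-0.001,0,0,0],[-0.068,-0.014,-0.001,0,0,0],[-0.092,-0.014,-0.001,0,0,0],[-0.116,-0.014,-0.001,0,0,0],[-0.14,-0.014,-0.001,0,0,0],[-0.16,-0.014,-0.001,0,0,0],[-0.16,-0.014,-0.001,0,0,0]]]'

```text
t: 10.72
tool_pos: [0.5097, -0.0213, 0.0603]
tcp_rot: [0.548, -0.547, 0.447, -0.447]
force: [1.1, -0.3, -0.1]
width: 0.0512
```

```bash
cat > m3.py <<'E'
from h import *
import sys
st(); save('wrist',sys.argv[1]); crop(sys.argv[1],0,0,512,384,1.56,sys.argv[1]+'b')
s,p,Rr=pose(); u=np.array([np.cos(np.radians(101.35)),np.sin(np.radians(101.35))]);q=np.array([.5179,-.0622])
print('along',(p[:2]-q)@u*1000,'lateral(+z tool)',(p[:2]-q)@np.array([u[1],-u[0]])*1000)
E
python3 m3.py w7
```

```text
t 10.72 p [ 0.5097 -0.0213  0.0603] zyaw 11.51 tilt 0.05 F [ 1.1  -0.3  -0.14] T [0.036 0.    0.013] w 0.0512 q [ 0.256  0.422 -0.337  2.051  0.21   0.7   -0.013]
along 41.08931752883459 lateral(+z tool) -0.127111061356989
```

View pics/w7b.png

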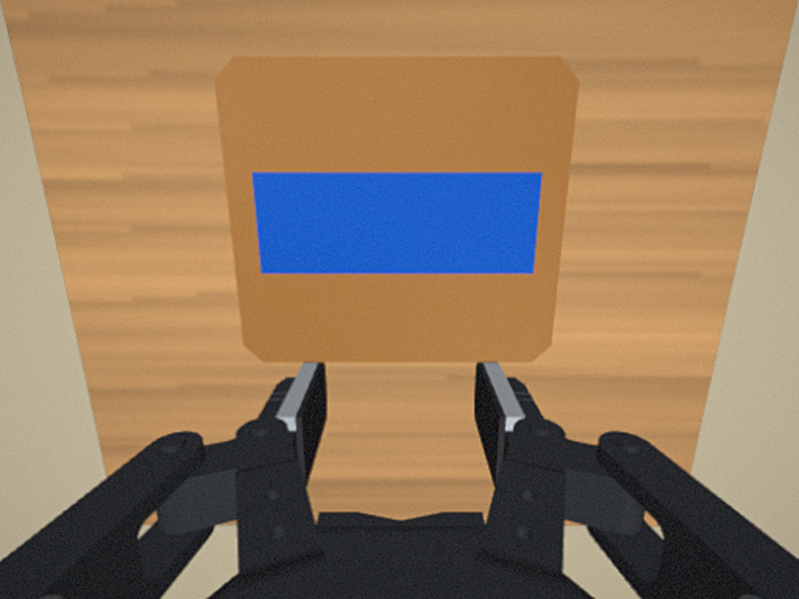

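>>> arm_command --moves '[[[-0.02,0,0,0,0.001,0],[-0.044,0,0,0,0.002,0],[-0.068,0,0,0,0.002,0],[-0.092,0,0,0,0.002,0],[-0.116,0,0,0,0.002,0],[-0.136,0,0,0,0.002,0],[-0.136,0,0,0,0.002,0]]]'

```text
t: 11.35
tool_pos: [0.5025, 0.0133, 0.0602]
tcp_rot: [0.548, -0.547, 0.448, -0.447]
force: [0.2, 0.4, -0.0]
width: 0.051
```

```bash
python3 m3.py w8
```

```text
t 11.35 p [0.5025 0.0133 0.0602] zyaw 11.45 tilt 0.09 F [ 0.21  0.4  -0.05] T [ 0.027 -0.005  0.03 ] w 0.051 q [ 0.199  0.413 -0.348  2.067  0.213  0.695 -0.087]
along 76.23826741591712 lateral(+z tool) -0.12641520922328842
```

View pics/w8b.png

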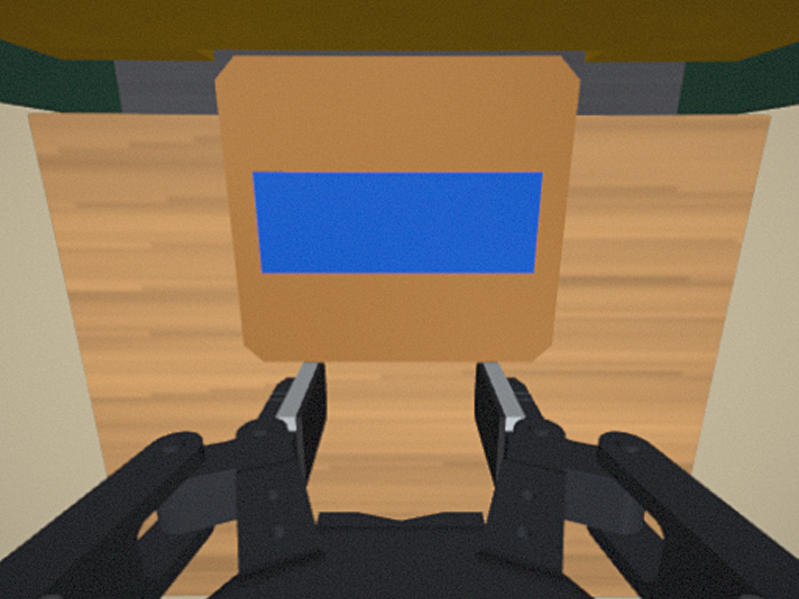

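The slot edges at about 198 and 602 are centred on 400, and the tile's nose spans 216 to 580 (centre 398). It's aligned, so I'll push on.

>>> arm_command --moves '[[[-0.015,0,0,0,0.001,0],[-0.03,0,0,0,0.001,0],[-0.05,0,0,0,0.001,0],[-0.07,0,0,0,0.001,0],[-0.09,0,0,0,0.001,0],[-0.11,0,0,0,0.001,0],[-0.12,0,0,0,0.001,0],[-0.12,0,0,0,0.001,0]]]'

```text
t: 12.07
tool_pos: [0.4967, 0.0431, 0.0603]
tcp_rot: [0.548, -0.547, 0.448, -0.447]
force: [-0.5, -0.0, -0.0]
width: 0.0511
```

```bash
python3 m3.py w9
```

```text
t 12.07 p [0.4967 0.0431 0.0603] zyaw 11.42 tilt 0.09 F [-0.49 -0.05 -0.03] T [0.019 0.025 0.008] w 0.0511 q [ 0.148  0.408 -0.358  2.077  0.217  0.692 -0.152]
along 106.9189250873243 lateral(+z tool) -0.11735647080361845
```

View pics/w9b.png

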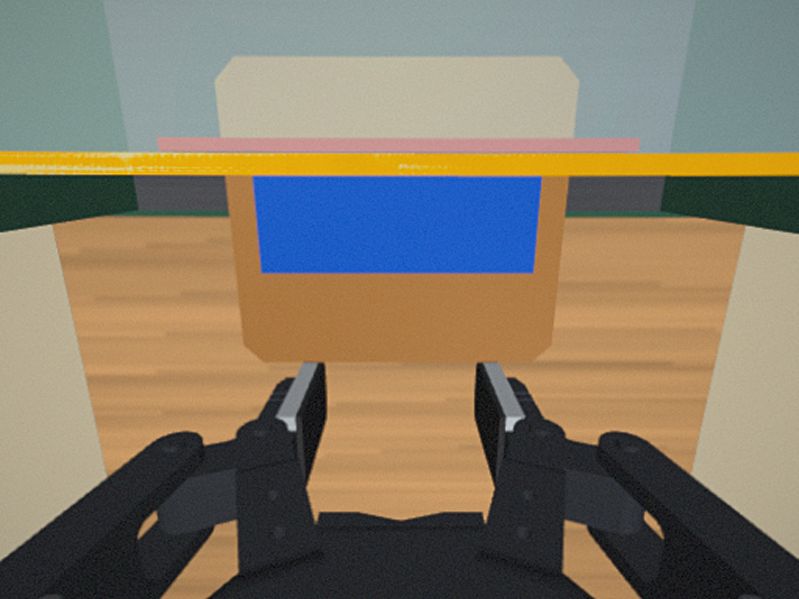

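>>> arm_command --moves '[[[-0.015,0,0,0,0,0],[-0.03,0,0,0,0,0],[-0.045,0,0,0,0,0],[-0.06,0,0,0,0,0],[-0.075,0,0,0,0,0],[-0.09,0,0,0,0,0],[-0.105,0,0,0,0,0],[-0.12,0,0,0,0,0],[-0.12,0,0,0,0,0]]]'

```text
t: 12.87
tool_pos: [0.4904, 0.0735, 0.0603]
tcp_rot: [0.548, -0.547, 0.448, -0.447]
force: [0.0, -0.2, 0.1]
width: 0.051
```

```bash
python3 m3.py w10
```

```text
t 12.87 p [0.4904 0.0735 0.0603] zyaw 11.48 tilt 0.13 F [ 0.   -0.22  0.07] T [0.047 0.027 0.   ] w 0.051 q [ 0.095  0.405 -0.368  2.082  0.221  0.69  -0.217]
along 137.92613365303814 lateral(+z tool) -0.27881839521832463
```

View pics/w10b.png

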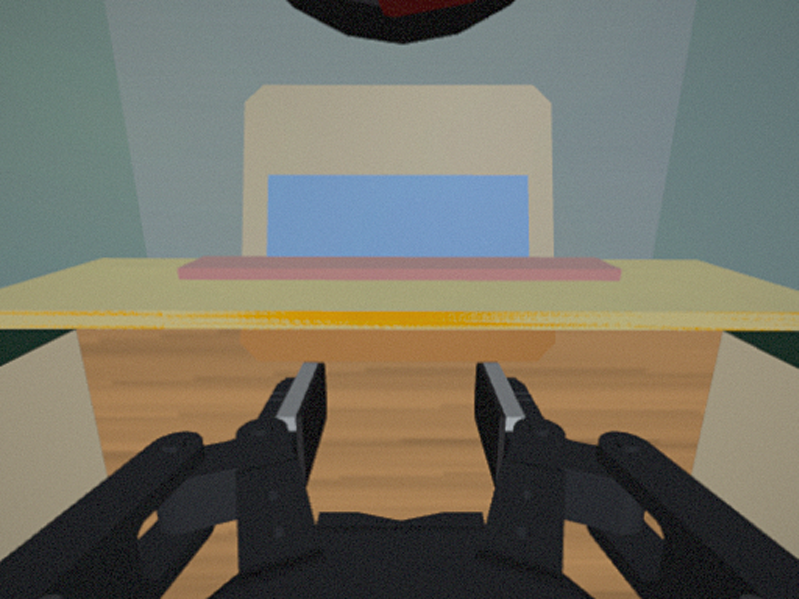

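The tile has tipped nose-down through the slot and is still in line. I'll keep going.

>>> arm_command --moves '[[[-0.015,0,0,0,0,0],[-0.03,0,0,0,0,0],[-0.045,0,0,0,0,0],[-0.06,0,0,0,0,0],[-0.075,0,0,0,0,0],[-0.085,0,0,0,0,0],[-0.085,0,0,0,0,0]]]'

```text
t: 13.5
tool_pos: [0.4861, 0.0949, 0.0604]
tcp_rot: [0.548, -0.547, 0.448, -0.447]
force: [0.5, -0.1, -0.5]
width: 0.0512
```

```bash
python3 m3.py w11
```

```text
t 13.5 p [0.4861 0.0949 0.0604] zyaw 11.55 tilt 0.14 F [ 0.54 -0.09 -0.47] T [0.021 0.016 0.01 ] w 0.0512 q [ 0.057  0.405 -0.375  2.084  0.225  0.69  -0.263]
along 159.79283736198946 lateral(+z tool) -0.29749601244795904
```

View pics/w11b.png

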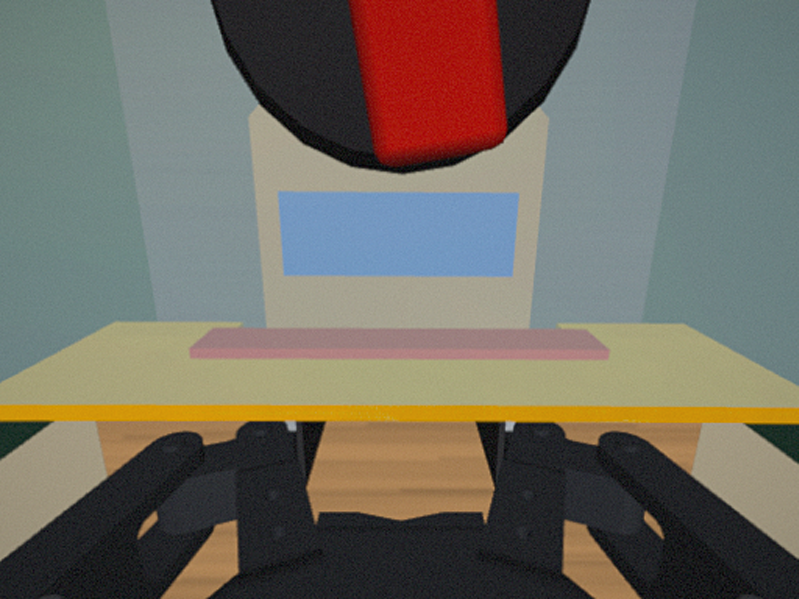

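>>> arm_command --moves '[[[-0.01,0,0,0,0,0],[-0.018,0,0,0,0,0],[-0.026,0,0,0,0,0],[-0.026,0,0,0,0,0],[-0.026,0,0,0,0,0]]]'

```text
t: 13.97
tool_pos: [0.4851, 0.0999, 0.0604]
tcp_rot: [0.548, -0.547, 0.448, -0.447]
force: [0.2, -2.8, 0.2]
width: 0.0515
```

```bash
python3 m3.py w12
```

```text
t 13.97 p [0.4851 0.0999 0.0604] zyaw 11.45 tilt 0.08 F [ 0.17 -2.79  0.16] T [-0.445 -0.131 -0.107] w 0.0515 q [ 0.047  0.405 -0.375  2.083  0.227  0.691 -0.277]
along 165.3687071896205 lateral(+z tool) -0.23346905139151114
```

View pics/w12b.png

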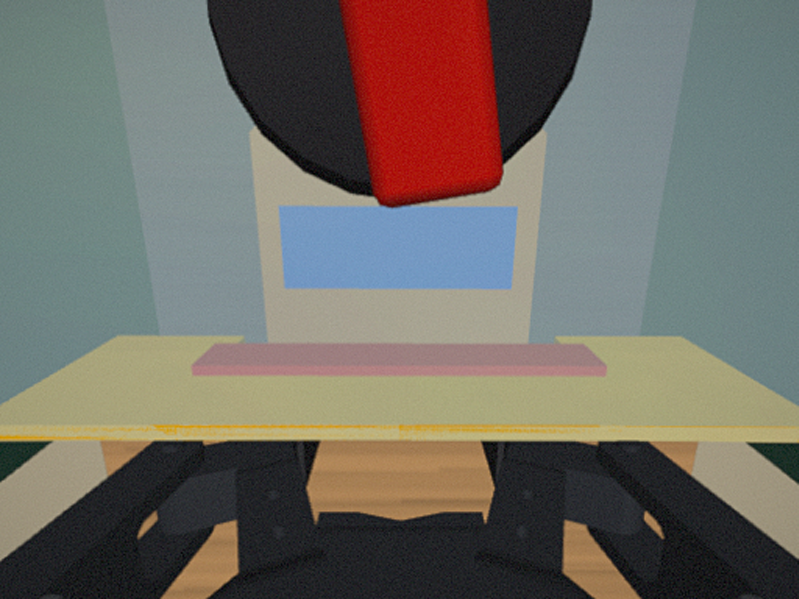

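Run:
```python
from h import *
z=load('w12')
P=lambda x,y,h:atz(z,*cp(x,y,1.56,0,0),h)
for h in(.018,.03,.04):
  bl=[P(*q,h) for q in[(279,207),(518,207),(512,289),(286,289)]]
  print(h,[np.linalg.norm(bl[i]-bl[(i+1)%4]).round(4) for i in range(4)],np.mean(bl,0))
z0=load('w8');bl=[atz(z0,*cp(*q,1.56,0,0),.043) for q in[(253,172),(542,172),(534,273),(262,273)]]
print([np.linalg.norm(bl[i]-bl[(i+1)%4]).round(4) for i in range(4)])
o=np.array([.4845,.1023]);ux=np.array([np.cos(np.radians(101.5)),np.sin(np.radians(101.5))])
bl=[P(*q,.018) for q in[(279,207),(518,207),(512,289),(286,289)]]
print('tile box x',(np.mean(bl,0)[:2]-o)@ux,(np.mean(bl,0)[:2]-o)@[-ux[1],ux[0]])
```

```text
0.018 [np.float64(0.0837), np.float64(0.0298), np.float64(0.0836), np.float64(0.0298)] [0.47636655 0.14297879 0.018     ]
0.03 [np.float64(0.0774), np.float64(0.0275), np.float64(0.0773), np.float64(0.0275)] [0.47598472 0.14509685 0.03      ]
0.04 [np.float64(0.0722), np.float64(0.0257), np.float64(0.072), np.float64(0.0257)] [0.47566653 0.1468619  0.04      ]
[np.float64(0.0834), np.float64(0.0299), np.float64(0.0838), np.float64(0.0299)]
tile box x 0.04148369727679973 -0.00013987919928115186
```

```bash
python3 - <<'E'
from h import *
z=load('w12')
P=lambda x,y,h:atz(z,*cp(x,y,1.56,0,0),h)
u=np.array([np.cos(np.radians(101.5)),np.sin(np.radians(101.5))])
t=P(400,248,.018)
print('tile',t[:2]@u)
for v in(425,440):print('plate face top',v,P(400,v,.09)[:2]@u)
print('shutter?',[dep(z,*cp(400,v,1.56,0,0)).round(4) for v in (430,400,365,350,338)])
print('tile far edge', P(400,130,.018)[:2]@u)
print('flange near edge', P(400,192,.098)[:2]@u, 'TCP',pose()[1][:2]@u)
print([dep(z,*cp(400,v,1.56,0,0)).round(4) for v in (220,248,310,330)])
E
python3 - <<'E'
import sys;sys.path.insert(0,'.')
from h import *
crop('w12',140,180,370,300,3.4,'w12c')
E
```

```text
tile 0.04555536114744822
plate face top 425 0.018477986992696014
plate face top 440 0.014638777062713333
shutter? [array([0.4824, 0.1159, 0.0903]), array([0.4809, 0.1231, 0.0901]), array([0.4793, 0.1309, 0.0893]), array([0.4786, 0.1346, 0.0898]), array([0.4781, 0.1371, 0.0895])]
tile far edge 0.08528869787965507
flange near edge 0.06946127151136748 TCP 0.0011647818380861137
[array([0.4732, 0.1613, 0.0898]), array([0.4743, 0.1559, 0.0899]), array([0.4768, 0.1433, 0.0898]), array([0.4778, 0.1385, 0.0886])]
```

View pics/w12c.png

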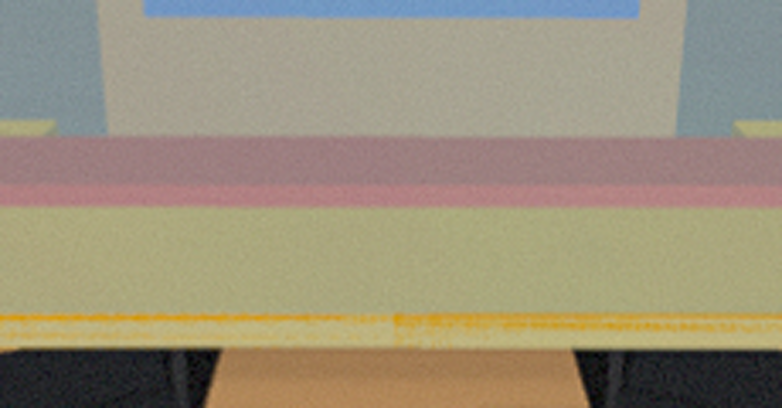

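The tile lies flat on the floor: at z 0.018 its band measures 84 × 30 mm, the same as it did on the deck. Its centre is about 45 mm in, near the low end of the range. I'll back away and check from above.

>>> arm_command --moves '[[[0.04,0,0,0,0,0],[0.12,-0.02,0,0,0,0],[0.2,-0.14,0,0,0,0],[0.2,-0.3,0,0,0,0],[0.15,-0.45,0,0,0,0],[0.08,-0.6,0,0,0,0],[0.0,-0.74,0,0,0,0],[0.0,-0.74,0,0,0,0],[0.0,-0.74,0,0,0,0],[0.0,-0.74,0,0,0,0]]]'

```text
t: 14.85
tool_pos: [0.4847, 0.0992, 0.2449]
tcp_rot: [0.548, -0.547, 0.448, -0.447]
force: [-0.1, -0.1, -0.5]
width: 0.0514
```

```bash
python3 m3.py w13; python3 -c "
from h import *
crop('w13',130,0,370,250,3.2,'w13c')
save('top','t3');crop('t3',155,140,290,240,5.9,'t3d')"
```

```text
t 14.85 p [0.4847 0.0992 0.2449] zyaw 11.48 tilt 0.06 F [-0.08 -0.09 -0.55] T [-0.025  0.029 -0.057] w 0.0514 q [ 0.141  0.129 -0.453  1.956  0.063  1.071 -0.138]
along 164.25106664675334 lateral(+z tool) -1.4901732380683086
```

View pics/w13b.png

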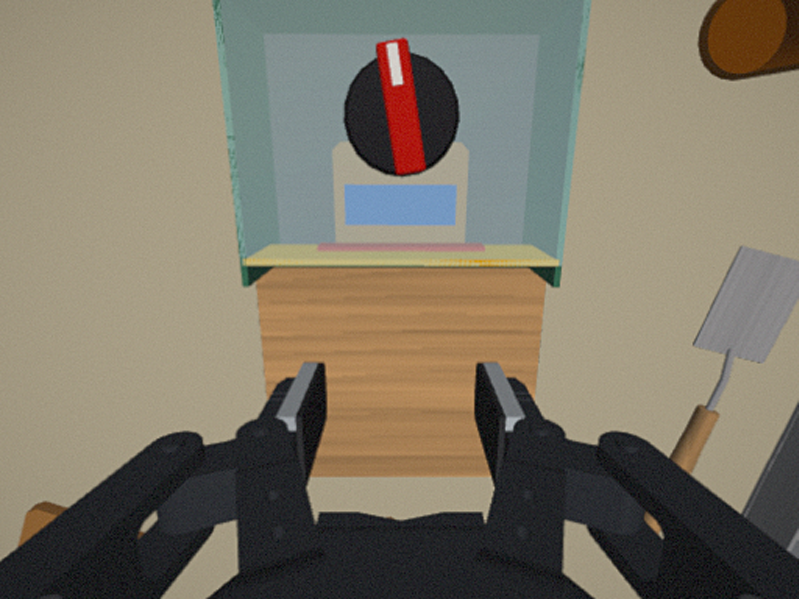

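View pics/t3d.png

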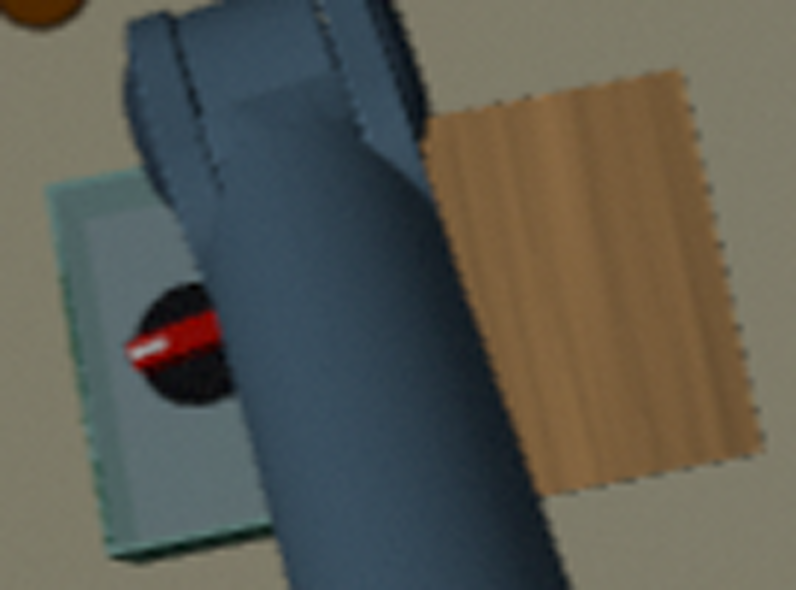

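```bash
cat > m4.py <<'E'
from h import *
z=load('w13')
P=lambda x,y,h:atz(z,*cp(x,y,1.56,0,0),h)[:2]
ang=lambda v:np.degrees(np.arctan2(v[1],v[0]))
l0,l1=P(265,380,.035),P(257,290,.035);r0,r1=P(537,380,.035),P(545,290,.035)
e0,e1=P(315,476,.035),P(488,476,.035)
print(ang(l1-l0),ang(r1-r0),ang(e1-e0)+90)
yaw=np.radians(101.5);u=np.array([np.cos(yaw),np.sin(yaw)]);w=np.array([-u[1],u[0]])
xo=(e0+e1)/2@u+.185
print('inner edge x from outer',xo,'direct',P(400,268,.035)@u,'plate top face',P(400,266,.09)@u)
print('lat deck',(l0+r0)/2@w,(l1+r1)/2@w)
b=[P(*q,.018) for q in[(345,185),(456,185),(456,226),(345,226)]]
print('band',np.linalg.norm(b[0]-b[1]),np.linalg.norm(b[1]-b[2]),'x',np.mean(b,0)@u-xo,'lat',np.mean(b,0)@w)
print('front',P(400,142,.018)@u-xo)
print('flange',P(400,176,.098)@u-xo)
o=xo*u+(l0+r0+l1+r1)/4@w*w
print('slot',o+.014*u,'deckend',o-.185*u, 'bar',ang(P(392,40,.124)-P(410,172,.124)))
E
python3 m4.py
```

```text
101.07668314094953 101.77869483764766 101.55701534894607
inner edge x from outer 0.0017407604014368916 direct -9.493118487740646e-05 plate top face 0.013443409465871034
lat deck -0.49419561959014585 -0.49429083784793726
band 0.08254649570603301 0.030303325296813823 x 0.04227816345174907 lat -0.4940727429111021
front 0.08755045687104815
flange 0.06551889417786427
slot [0.48118295 0.11396101] deckend [ 0.52085717 -0.081044  ] bar 109.86601680282546
```

>>> arm_command --moves '[[[0.15,-0.05,0,0,0,0],[0.3,-0.1,0,0,0,0],[0.45,-0.15,0,0,0,0],[0.6,-0.2,0,0,0,0],[0.75,-0.2,0,0,0,0],[0.9,-0.2,0,0,0,0],[1,-0.2,0,0,0,0],[1,-0.2,0,0,0,0],[1,-0.2,0,0,0,0]]]'

```text
t: 15.7
tool_pos: [0.5319, -0.15, 0.2904]
tcp_rot: [-0.544, 0.547, -0.452, 0.447]
force: [-0.1, -0.2, 1.0]
width: 0.0515
```

```bash
python3 -c "
from h import *
st()
save('top','t4');crop('t4',155,140,290,240,5.9,'t4d');save('scene','s4');crop('s4',215,170,335,250,6,'s4c')"
```

```text
t 15.7 p [ 0.5319 -0.15    0.2904] zyaw 11.02 tilt 0.51 F [-0.07 -0.22  0.95] T [0.065 0.011 0.013] w 0.0515 q [ 0.419  0.189 -0.246  1.779  0.049  1.188  0.351]
```

View pics/t4d.png

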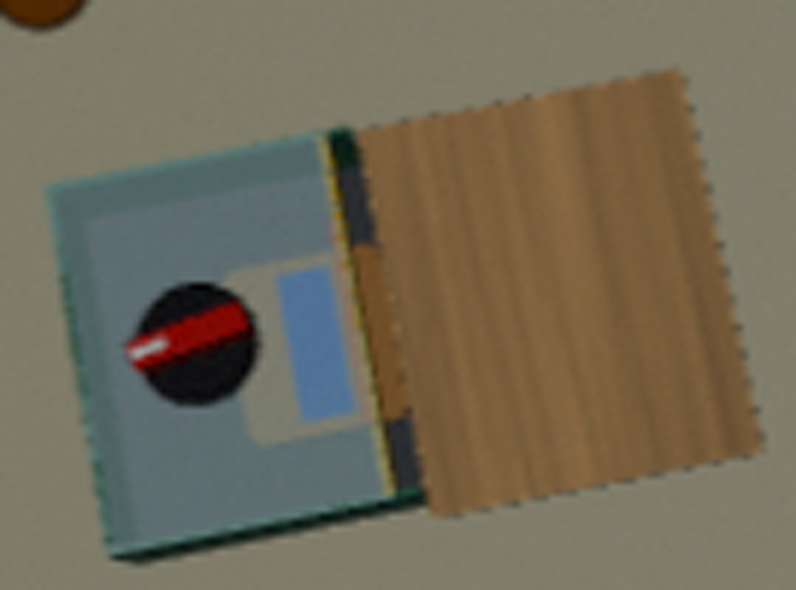

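View pics/s4c.png

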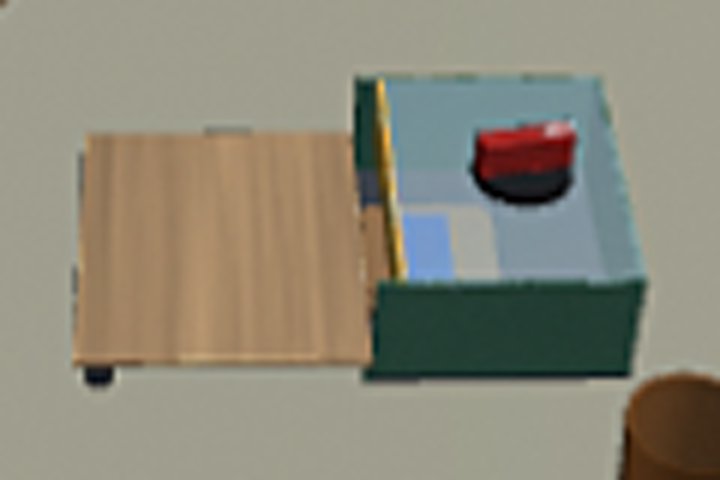

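View pics/t4.png

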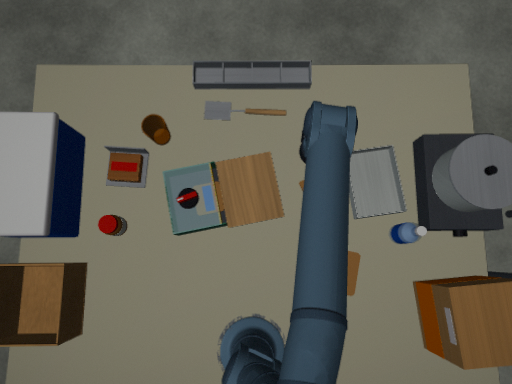

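```bash
python3 - <<'E'
from h import *
z=load('t4')
P=lambda x,y,h: atz(z,*cp(x,y,5.9,155,140),h)[:2]
yaw=np.radians(101.5);u=np.array([np.cos(yaw),np.sin(yaw)]);w=np.array([-u[1],u[0]])
dk=[P(*q,.035) for q in[(357,130),(680,68),(765,452),(430,515)]]
ang=lambda v:np.degrees(np.arctan2(v[1],v[0]))
print('len',np.linalg.norm(dk[0]-dk[1]),np.linalg.norm(dk[2]-dk[3]),'yaw',ang(dk[0]-dk[1]),ang(dk[3]-dk[2]))
xi=(dk[0]+dk[3])/2@u; xe=(dk[1]+dk[2])/2@u
b=[P(*q,.018) for q in[(277,275),(330,266),(356,411),(300,422)]]
print([np.linalg.norm(b[i]-b[(i+1)%4]) for i in range(4)])
c=np.mean(b,0)
print('tile x rel inner',c@u-xi,'rel outer',c@u-xe-.185,'lat',(c-np.mean(dk,0))@w)
print('front',(P(228,272,.018)+P(250,430,.018))/2@u-xi, P(243,358,.018)@u-xi)
print('flange center',P(198,344,.098)@u-xi)
print('plate top edge', (P(325,135,.09)+P(392,490,.09))/2@u-xi)
print('deckend',(dk[1]+dk[2])/2,'slot',(dk[0]+dk[3])/2+.014*u)
C,_=ray(z,0,0);print('cam',C)
E
python3 -c "
from h import *
crop('t4',205,165,235,225,12,'t4e')
crop('s4',268,195,300,220,20,'s4e')"
```

```text
len 0.18344179424301368 0.18504954392534292 yaw 101.01605377830923 100.515988290264
[np.float64(0.02990570218776742), np.float64(0.08288160629477719), np.float64(0.03141198015832322), np.float64(0.08361501888175515)]
tile x rel inner 0.04533216537482527 rel outer 0.04456091770361109 lat 0.00017617029167163567
front 0.08778683209650447 0.08633311434133889
flange center 0.09894988629566408
plate top edge 0.014411218374001646
deckend [ 0.51962445 -0.08201461] slot [0.48242021 0.11270588]
cam [ 0.28903633 -0.00385743  1.33100388]
```

View pics/t4e.png

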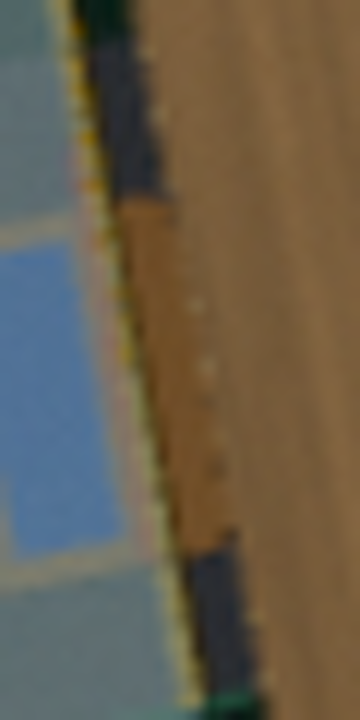

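View pics/s4e.png

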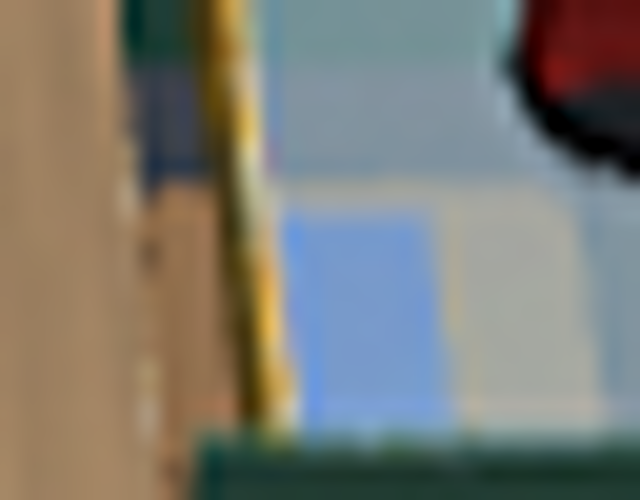

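The two cameras agree: tile centre 44–45 mm in (limits 42–120), lateral offset about 0 mm, flat on the floor. The gripper is clear, so I'll hand in.

```bash
python3 -c "
from h import *
st();print(robot.finish_job());st()"
```

```text
t 15.8 p [ 0.5326 -0.146   0.2912] zyaw 11.41 tilt 0.45 F [ 0.53  1.24 -0.34] T [0.023 0.033 0.031] w 0.0513 q [ 0.417  0.187 -0.25   1.78   0.049  1.188  0.351]
the job is handed in; nothing more can be done
None
the job is handed in; nothing more can be done
```

The shutter is open, the order tile lies flat on the box's floor, and the job is handed in; no verdict was reported. I gripped the knob bar, pressed down with about 15 N and turned it clockwise until the torque jumped to 0.73 N·m at the stop. Then I pushed the middle-sized tile off the deck with two spread fingers, square through the slot.

**Last checks**
- **Knob:** the bar measured about 1.41 rad open after I released it (1.2 needed).
- **Tile:** flat at floor height and centred sideways to within 1 mm. Its centre is about 44–45 mm beyond the deck's inner edge in the wrist and top views. That is only a little inside the 42–120 mm range, and one wrist estimate, referenced to the deck's outer end, read 42.3 mm.
- **Box:** turned about 2° while I worked the knob. The slot shifted roughly 4–7 mm and the deck end 11–13 mm, within the 30 mm and 50 mm limits.
- **Other objects:** none looked moved in the top picture, though the arm hid part of it. The gripper was clear of everything, at about 15.8 s of the 70 s allowed.

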